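# Slide pump covers onto the drip mat and spray them

### The job

Slide every pump cover on the bench wholly onto the drip mat, flat on the bench all the way and never lifted. Once all are on the mat, take the spray bottle and spray the covers one after the other from the largest to the smallest: hold the nozzle still, straight over the top of the cover's boss and about a hand's breadth (8 to 10 cm) above it, for a good three seconds each. Then stand the bottle upright wholly back on its dish, leave all the covers wholly on the mat, and do not disturb the other parts lying about.

Things in the scene. Friction and masses are not known exactly. Their poses are not given: they have to be found in the camera images.
- mat: black rubber drip mat let flush into the bench (no step), 130 mm along its x and 380 mm along its y; origin at its centre on the bench surface, z up; turned a few degrees at most about z
- dish: flat round steel parking dish for the spray bottle, 100 mm across and 6 mm thick, fixed to the bench; origin at the centre of its underside
- bottle: upright white plastic spray bottle, base 58 mm across, 162 mm tall, 0.3 kg, standing on the dish. Origin at the centre of its base, z up, x towards its nozzle (at first within 30 degrees of world x). Grip its black head from above: 30 mm wide along y, 44 mm along x, 112 to 162 mm above the base, on the axis. An 8 mm lance leaves it along x at 150 mm height and bends down to the nozzle
- nozzle (a point): mouth of the bottle's nozzle: 95 mm along x from the bottle's axis and 95 mm above its base; it sprays straight down along the bottle's -z. Axes as the bottle's
- housing: bystander: dark steel pump housing, 95 x 50 mm foot with a 72 mm drum on it, 62 mm tall, 0.9 kg; origin at the centre of its underside
- pin: bystander: upright steel pin, 28 mm across, 45 mm tall; origin at the centre of its underside
- gasket: bystander: white plastic ring, 48 mm across, 6 mm thick, lying flat; origin at the centre of its underside
- cover1: aluminium pump end cover, the largest of four sizes: a flat round flange 92 mm across and 10 mm thick with a round boss 30 mm across standing up in its middle to 40 mm above the bench; lies flat, slides freely. Origin at the centre of its underside, z up. May be absent
- cover1_top (a point): centre of the top of that cover's boss (a dark round spot), 40 mm above the underside of cover1
- cover2: aluminium pump end cover, the second largest of four sizes: a flat round flange 76 mm across and 10 mm thick with a round boss 30 mm across standing up in its middle to 40 mm above the bench; lies flat, slides freely. Origin at the centre of its underside, z up. May be absent
- cover2_top (a point): centre of the top of that cover's boss (a dark round spot), 40 mm above the underside of cover2
- cover3: aluminium pump end cover, the third largest of four sizes: a flat round flange 60 mm across and 10 mm thick with a round boss 30 mm across standing up in its middle to 40 mm above the bench; lies flat, slides freely. Origin at the centre of its underside, z up. May be absent
- cover3_top (a point): centre of the top of that cover's boss (a dark round spot), 40 mm above the underside of cover3
- cover4: aluminium pump end cover, the smallest of four sizes: a flat round flange 46 mm across and 10 mm thick with a round boss 30 mm across standing up in its middle to 40 mm above the bench; lies flat, slides freely. Origin at the centre of its underside, z up. May be absent
- cover4_top (a point): centre of the top of that cover's boss (a dark round spot), 40 mm above the underside of cover4
Not all that is in view belongs to the job. What is shaped like the cover4 but yellow is not meant.

How it is judged:
By the outcome, as a careful person would: the job done as asked, in the order asked, and still so for the second after the job is handed in, with the robot touching nothing.
Of cover1, cover2, cover3, cover4 only 3 to 4 are there at a start; the rules pass over those that are not, and their reading is None.
At some moment in a run one of cover1, cover2, cover3, cover4 may be knocked a few centimetres aside while the robot is not near it.
It also fails if it takes over 208 s, if anything falls off the work surface, if the arm or the gripper's body presses on something with over 40 N, if the wrist force passes 120 N, or if a joint passes its speed limit or range.

### The arm

A 6-joint arm with a two-finger parallel gripper is mounted at the origin on the work surface. World frame = base frame: x ahead of the robot, y to its left, z up, the work surface at z = 0. Lengths are in m, angles in degrees, forces in N, time in s.
With the tool pointing down it reaches from about 0.35 to 0.875 m from the base axis. Payload 4.2 kg.
Tool frame: the origin (TCP) lies at the very end of the fingers, on their centre line; the grasp point (between the pads) lies 19 mm behind it; y points along the fingers, z is the direction in which the jaws open and shut, and the axes are right-handed (so a half turn about y gives the same grasp; the last joint's range is limited). The gripper opens to 87 mm and grips with 3 to 60 N. Pads are 19 mm wide; open, the fingers measure 117 mm over their backs; the gripper's body (75 mm by 190 mm) begins 51 mm behind the grasp point.
Start: joints at [88.213, 22.042, 0.453, 0, -68.411, -14.817], TCP at [0.179, 0.599, 0.223] pointing down, gripper open.
Joint ranges: [-179.83, 179.83], [-69.29, 118.12], [-61.27, 80.66], [-181.25, 117.63], [-171.15, -9.14], [-177.46, 177.46]. Speed limits (degrees/s): [159.86, 159.86, 180, 180, 180, 180].

### API

Orientations are given as a 3x3 rotation matrix whose columns are the frame's x, y, z axes.
In Python, from station import r, eyes gives the robot as it stands.
- The arm moves only by the tool play_rows, never from a script. Its argument "deltas" is one flat list of numbers, 5 for each row, row after row: the closure in counts, from 0 (fully open) to 255 (shut), then the shift along the tool's x, y, z in mm, then the turn about the tool's y in rad. In form: [claw, tx, ty, tz, roll, claw, tx, ty, tz, roll, ...]. A call has exactly 10 rows; each row shifts and turns the commanded pose from where the row before left it, along the tool's axes as they then stand; what a row does not reach is not made up. A row lasts 1/10 s, in which the tool goes at most 50 mm and 8.59 degrees, less where a joint would pass 70% of its speed; a pose out of reach is approached as far as the arm can. A call is refused whole if a number of a shift passes 50 or a number of a turn 0.15, either way. A call with a gripper value outside its range is refused whole. The fingers move at their own pace and stop on an object; the grip force is fixed at half the most. Time passes only in rows, so rows that do not move let the fingers close, or fill a call up. It gives the time, the measured TCP pose, the force and the opening at its end, in the units of the state.
- r.sense(): the state, without advancing time (a new reading comes with each control period).
- eyes.capture(name): name is "scene" or "top" or "wrist"; returns a dict with "img" (480x640x3 uint8, blue, green, red), "vfov" (degrees; the focal length in pixels is half the picture's height over the tangent of half this angle, whatever the lens; pixels are square), "cx", "cy" (the principal point, pixels), "distortion" ([k1, k2, p1, p2, k3] as OpenCV has them; the pictures are not rectified), "R" (3x3) and "t" (3): a world point X has camera coordinates R X + t; the wrist camera has in their place "tool_from_camera" (4x4, takes a point from camera to tool coordinates, whose origin is the TCP and whose axes are the tool frame's). Camera axes: x right, y down, z forward; pixel columns grow to the right and rows downward; lengths in m; the calibration is good to about 2 mm. A picture is of the moment at which its call begins: read the wrist's pose just before it. There is no depth.
- r.finish_job(): hands the job in, once; it reports no verdict.
The state is a dict: "time_s": time; "joints": joint angles; "joint_velocities": joint speeds; "effort": joint torques, N m; "tcp_pos": TCP position; "ee_rot": TCP orientation; "wrist_force": force on the tool from outside, world axes, zero at the start; "moment": the same for the moment, N m; "gripper_width": opening from 0.0 (shut) to 1.0 (fully open).
Only numpy, scipy, OpenCV 4.12 (cv2) and the standard library are available. Lean on these libraries where they do the work, as an engineer would, in place of code of your own. Each camera call takes 0.05 s, during which the arm holds its last target.

## Working session

There is one attempt and no reset: what is moved stays moved. The work goes in short steps, Python scripts to look and compute and a tool call to move; the robot and the scene stay as the last step left them, time stands still between calls to the robot, and variables do not carry over. Pictures are saved under pics/ and viewed, and the job is handed in when it is done.

Besides the shell and the picture viewer there is one more tool, called by a JSON object that holds its "method" and its "body", one argument or row to a line. play_rows: Moves the arm, as the interface text tells. Its arguments: {"type":"object","properties":{"deltas":{"type":"array","items":{"type":"number"}}},"required":["deltas"]}

```bash
ls; mkdir -p pics; python3 - <<'E'
from station import r, eyes
import cv2
s=r.sense()
for k,v in s.items(): print(k,v)
for n in ["scene","top","wrist"]:
    c=eyes.capture(n); cv2.imwrite(f"pics/{n}0.png",c["img"])
    print(n,{k:v for k,v in c.items() if k!="img"})
E
```

```text
pics
time_s 0.0
joints [ 8.82123896e+01  2.20913246e+01  3.78737932e-01 -2.96385921e-02
 -6.84099176e+01 -1.48142313e+01]
joint_velocities [ 0.0062552   0.05801889  0.00815919  0.02596119 -0.00755308  0.05300358]
effort [ 4.68481103e-04 -3.90662456e+01  1.87407911e+01  4.21992257e+00
  1.10657982e-02 -1.88751264e-04]
tcp_pos [0.17840513 0.59836379 0.22144486]
ee_rot [[-9.58258864e-01 -5.47459670e-04 -2.85901468e-01]
 [ 2.85901981e-01 -2.12200911e-03 -9.58256518e-01]
 [-8.20787250e-05 -9.99997599e-01  2.18995385e-03]]
wrist_force [-0.60384315 -0.61336638 -0.25018496]
moment [ 0.00733282 -0.00564384 -0.00013613]
gripper_width 0.9998314188460977
scene {'vfov': 49.57766661039429, 'cx': 316.74972659232225, 'cy': 235.98759362891636, 'distortion': array([-0.05990688,  0.        ,  0.        ,  0.        ,  0.        ]), 'R': array([[ 0.06347833,  0.99798027, -0.00242712],
       [ 0.78788078, -0.05160701, -0.61366162],
       [-0.61254745,  0.03704193, -0.7895654 ]]), 't': array([-0.02615625, -0.40118954,  1.40733008])}
top {'vfov': 45.54733301010372, 'cx': 318.82488864095524, 'cy': 244.75083783468799, 'distortion': array([-0.03452577,  0.        ,  0.        ,  0.        ,  0.        ]), 'R': array([[ 0.02193038, -0.99946212,  0.02438316],
       [-0.98581848, -0.02567687, -0.16583914],
       [ 0.16637602, -0.02040045, -0.98585133]]), 't': array([-0.03448383,  0.59817643,  1.10788098])}
wrist {'vfov': 67.71389714670605, 'cx': 317.6481102536859, 'cy': 236.00761407452498, 'distortion': array([-0.05743302,  0.        ,  0.        ,  0.        ,  0.        ]), 'tool_from_camera': array([[-8.00090833e-04,  9.60819247e-01,  2.77174557e-01,
        -7.61008089e-02],
       [-4.60136807e-04, -2.77174970e-01,  9.60819350e-01,
        -1.64082435e-01],
       [ 9.99999574e-01,  6.41204539e-04,  6.63873453e-04,
         3.27382094e-04],
       [ 0.00000000e+00,  0.00000000e+00,  0.00000000e+00,
         1.00000000e+00]])}
```

View pics/top0.png

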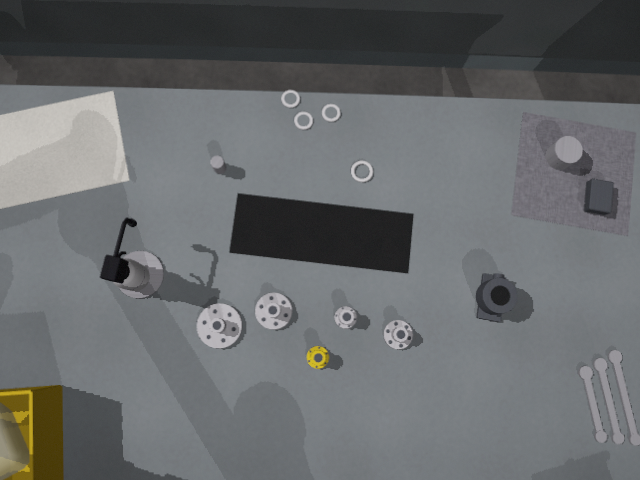

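View pics/scene0.png

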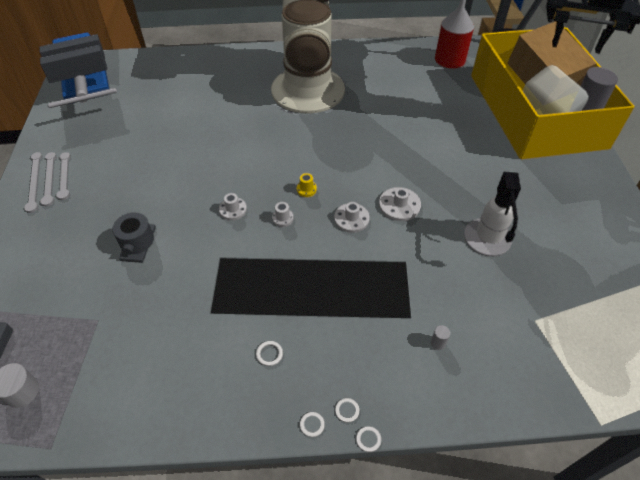

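View pics/wrist0.png

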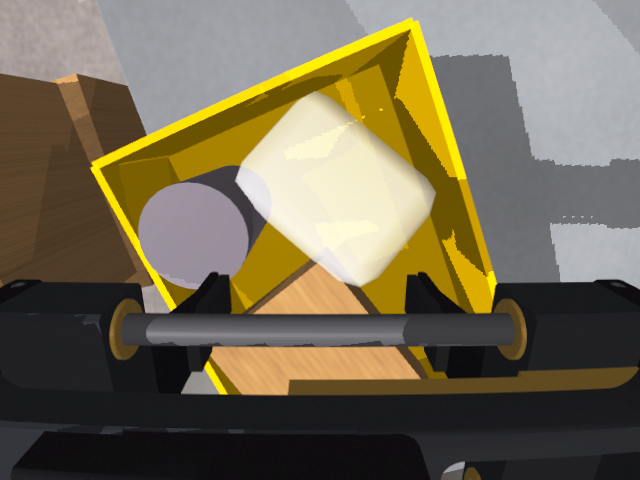

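```bash
cat > h.py <<'E'
import numpy as np, cv2
from station import r, eyes
def K(c):
    h=c["img"].shape[0]; f=h/2/np.tan(np.radians(c["vfov"]/2))
    return np.array([[f,0,c["cx"]],[0,f,c["cy"]],[0,0,1]])
def cap(n):
    s=r.sense(); c=eyes.capture(n)
    if n=="wrist":
        T=np.array(c["tool_from_camera"]); Rt=np.array(s["ee_rot"]); 
        Rwc=Rt@T[:3,:3]; o=Rt@T[:3,3]+np.array(s["tcp_pos"])
        c["R"]=Rwc.T; c["t"]=-Rwc.T@o
    return c
def ray(c,uv):
    p=cv2.undistortPoints(np.array(uv,float).reshape(-1,1,2),K(c),np.array(c["distortion"])).reshape(-1,2)
    d=np.c_[p,np.ones(len(p))]@np.array(c["R"]); o=-np.array(c["R"]).T@np.array(c["t"])
    return o,d
def unproj(c,uv,z):
    o,d=ray(c,uv); return o+d*((z-o[2])/d[:,2])[:,None]
def proj(c,X):
    X=np.array(X,float).reshape(-1,3); rv=cv2.Rodrigues(np.array(c["R"]))[0]
    return cv2.projectPoints(X,rv,np.array(c["t"],float),K(c),np.array(c["distortion"]))[0].reshape(-1,2)
def state():
    s=r.sense(); R=s["ee_rot"]; print("t",round(s["time_s"],2),"tcp",np.round(s["tcp_pos"],4),"toolx ang",round(np.degrees(np.arctan2(R[1,0],R[0,0])),2),"grip",round(s["gripper_width"],3),"F",np.round(s["wrist_force"],1))
    return s
E
python3 - <<'E'
from h import *
import cv2
for n in ["top","scene"]:
    im=cv2.imread(f"pics/{n}0.png")
    x0,y0,x1,y1=(90,180,430,390) if n=="top" else (200,150,540,340)
    cv2.imwrite(f"pics/{n}0z.png",cv2.resize(im[y0:y1,x0:x1],None,fx=2.3,fy=2.3,interpolation=cv2.INTER_CUBIC))
c=cap("top")
im=c["img"]
# mat
g=im.max(2); m=(g<50).astype(np.uint8); m[:150]=0
cs,_=cv2.findContours(m,0,2)
k=max(cs,key=cv2.contourArea)
hull=cv2.convexHull(k); 
box=cv2.boxPoints(cv2.minAreaRect(k)); print(box)
ap=cv2.approxPolyDP(hull,8,True).reshape(-1,2); P=unproj(c,ap,0); print(ap,np.round(P,4))
print("mat centre",P.mean(0))
for nm,uv,z in [("c1",(219,326),0.01),("c2",(274,311),.01),("c3",(398,334),.01),("c4",(346,317),.01),("yel",(318,357),.01),("housing",(495,297),0),("pin",(218,166),0),("gask",(362,172),0),("botHead",(115,268),.168),("dish",(141,275),0.006)]:
    print(nm,np.round(unproj(c,[uv],z)[0],3))
E
```

```text
[[229.5539  251.83162]
 [236.35938 193.38432]
 [413.93134 214.0605 ]
 [407.12585 272.5078 ]]
[[238 194]
 [412 214]
 [407 272]
 [231 252]] [[ 0.713   0.1544  0.    ]
 [ 0.6794 -0.2196  0.    ]
 [ 0.5539 -0.2084  0.    ]
 [ 0.5871  0.1633  0.    ]]
mat centre [ 0.63336165 -0.02757632  0.        ]
c1 [0.432 0.179 0.01 ]
c2 [0.465 0.068 0.01 ]
c3 [ 0.424 -0.188  0.01 ]
c4 [ 0.456 -0.08   0.01 ]
yel [ 0.374 -0.024  0.01 ]
housing [ 0.505 -0.395  0.   ]
pin [0.774 0.2   0.   ]
gask [ 0.77  -0.111  0.   ]
botHead [0.527 0.348 0.168]
dish [0.533 0.347 0.006]
```

View pics/top0z.png

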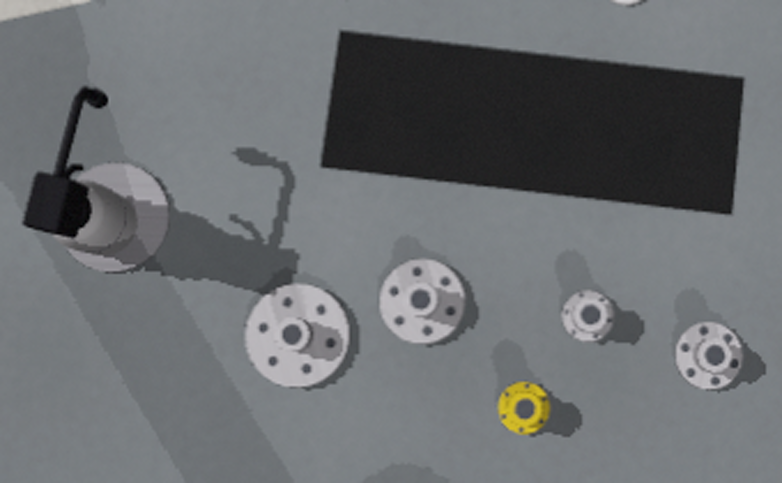

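View pics/scene0z.png

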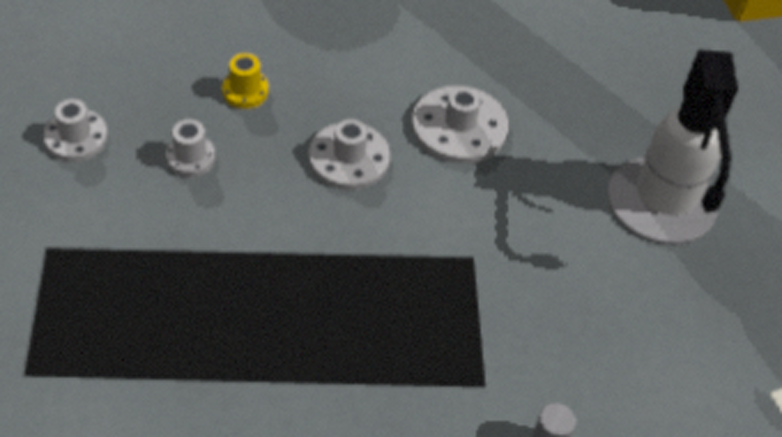

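```bash
cat >> h.py <<'E'
def spot(c,X,rad=0.014):
    """dark spot centroid near projected point X (boss top)"""
    uv=proj(c,X)[0]; im=c["img"]; g=im.max(2).astype(np.uint8)
    S=6; w=14
    u0,v0=int(round(uv[0])),int(round(uv[1]))
    if not(w<u0<639-w and w<v0<479-w): return None
    p=cv2.resize(g[v0-w:v0+w+1,u0-w:u0+w+1],None,fx=S,fy=S,interpolation=cv2.INTER_CUBIC)
    n,l,st,ce=cv2.connectedComponentsWithStats((p<115).astype(np.uint8))
    best=None
    for i in range(1,n):
        a=st[i,4]/S/S
        if 8<a<250:
            cc=(ce[i]+.5)/S-.5+np.array([u0-w,v0-w]); d=np.hypot(*(cc-uv))
            if best is None or d<best[0]: best=(d,cc,a)
    return best
def tri(c1,u1,c2,u2):
    o1,d1=ray(c1,[u1]);o2,d2=ray(c2,[u2]);d1=d1[0]/np.linalg.norm(d1[0]);d2=d2[0]/np.linalg.norm(d2[0])
    A=np.zeros((3,3));b=np.zeros(3)
    for o,d in((o1,d1),(o2,d2)):
        M=np.eye(3)-np.outer(d,d);A+=M;b+=M@o
    return np.linalg.solve(A,b)
E
python3 - <<'E'
from h import *
t=cap("top");s=cap("scene")
for nm,uv in [("c1",(217,325.2)),("c2",(273,310.5)),("c3",(401,334.5)),("c4",(346.5,317)),("yel",(318,357.5))]:
    X=unproj(t,[uv],.04)[0]
    a=spot(t,X);b=spot(s,X)
    print(nm,np.round(X,3),a,b)
    if a and b:
        print("  tri",np.round(tri(t,a[1],s,b[1]),4),"top@.04",np.round(unproj(t,[a[1]],.04)[0],4),"scene",np.round(unproj(s,[b[1]],.04)[0],4))
E
```

```text
c1 [0.433 0.179 0.04 ] (np.float64(0.5970096681326195), array([216.44563603, 324.97841226]), np.float64(49.861111111111114)) (np.float64(1.272976645739591), array([401.47550652, 192.50936719]), np.float64(33.36111111111111))
  tri [0.4333 0.1808 0.0399] top@.04 [0.4332 0.1801 0.04  ] scene [0.4334 0.1816 0.04  ]
c2 [0.465 0.069 0.04 ] (np.float64(0.985835252519353), array([272.35784314, 309.75199886]), np.float64(48.638888888888886)) (np.float64(1.6159169599079553), array([352.28278041, 206.53883623]), np.float64(35.166666666666664))
  tri [0.4662 0.0707 0.0398] top@.04 [0.4661 0.0698 0.04  ] scene [0.4664 0.0715 0.04  ]
c3 [ 0.423 -0.189  0.04 ] (np.float64(0.683082708352103), array([400.49827711, 334.03645267]), np.float64(51.05555555555555)) (np.float64(1.4187076062231043), array([230.31143498, 197.64177877]), np.float64(30.972222222222225))
  tri [ 0.4236 -0.1869  0.0396] top@.04 [ 0.4236 -0.1878  0.04  ] scene [ 0.4241 -0.1859  0.04  ]
c4 [ 0.455 -0.079  0.04 ] (np.float64(0.5627185673742827), array([346.43271462, 316.44131864]), np.float64(47.888888888888886)) (np.float64(1.0394185231021211), array([281.48506353, 206.4680319 ]), np.float64(34.25))
  tri [ 0.4563 -0.078   0.0399] top@.04 [ 0.4562 -0.0789  0.04  ] scene [ 0.4564 -0.0771  0.04  ]
yel [ 0.374 -0.024  0.04 ] (np.float64(0.24530033866571632), array([317.81439605, 357.33961474]), np.float64(49.75)) (np.float64(0.9978256386012617), array([305.89411977, 177.25703463]), np.float64(25.666666666666668))
  tri [ 0.3744 -0.0224  0.04  ] top@.04 [ 0.3744 -0.0233  0.04  ] scene [ 0.3745 -0.0215  0.04  ]
```

{"method": "play_rows", "body": {
  "deltas": [80,0,0,0,-0.145,80,0,0,0,-0.145,80,-23,0,38,0,80,-23,0,38,0,80,-23,0,38,0,80,-23,0,38,0,80,-23,0,38,0,80,-23,0,38,0,80,-23,0,38,0,80,-23,0,38,0]
}}

```text
time_s: 1.3
tcp_pos: [0.3632, 0.2933, 0.2228]
ee_rot: [[-1.0, 0.0, 0.001], [-0.001, 0.001, -1.0], [-0.0, -1.0, -0.001]]
wrist_force: [1.2, 0.2, 0.2]
gripper_width: 0.684
```

{"method": "play_rows", "body": {
  "deltas": [80,-23,0,38,0,80,-23,0,38,0,80,-24,20,38,0,80,0,40,0,0,80,0,40,0,0,80,0,20,0,0,80,0,0,0,0,80,0,0,0,0,80,0,0,0,0,80,0,0,0,0]
}}

```text
time_s: 2.3
tcp_pos: [0.4334, 0.1818, 0.1041]
ee_rot: [[-1.0, 0.003, 0.001], [-0.001, 0.002, -1.0], [-0.003, -1.0, -0.002]]
wrist_force: [-0.8, -0.3, -1.0]
gripper_width: 0.682
```

```bash
python3 - <<'E'
from h import *
state()
t=cap("top");s=cap("scene")
# mat refined
for c,y0 in((t,150),(s,150)):
    g=c["img"].max(2); m=(g<45).astype(np.uint8); m[:y0]=0
    m=cv2.morphologyEx(m,cv2.MORPH_OPEN,np.ones((5,5)))
    cs,_=cv2.findContours(m,0,2);k=max(cs,key=cv2.contourArea)
    pts=unproj(c,k.reshape(-1,2)+0.0,0)[:,:2].astype(np.float32)
    (cx,cy),(w,h),a=cv2.minAreaRect(pts*1000); print("mat",cx,cy,w,h,a)
def cen(X,name):
    a=spot(t,X);b=spot(s,X); print(name,a and np.round(unproj(t,[a[1]],.04)[0],4),b and np.round(unproj(s,[b[1]],.04)[0],4))
cen((.433,.181,.04),"c1")
E
```

```text
t 2.3 tcp [0.4334 0.1818 0.1041] toolx ang -179.96 grip 0.682 F [-0.8 -0.3 -1. ]
mat 633.2456665039062 -27.248260498046875 376.9548034667969 126.77759552001953 84.72843933105469
mat 633.465087890625 -25.077804565429688 377.4111633300781 126.83714294433594 84.6968994140625
c1 None [0.4334 0.1816 0.04  ]
```

{"method": "play_rows", "body": {
  "deltas": [80,0,40,0,0,80,0,36,0,0,80,0,12,0.5,0,80,0,0,0,0,255,0,0,0,0,255,0,0,0,0,255,0,0,0,0,255,0,0,0,0,255,0,0,0,0,255,0,0,0,0]
}}

```text
time_s: 3.4
tcp_pos: [0.433, 0.1807, 0.0152]
ee_rot: [[-1.0, 0.001, 0.0], [-0.0, 0.001, -1.0], [-0.001, -1.0, -0.001]]
wrist_force: [-1.2, 0.3, 5.3]
gripper_width: 0.334
```

```bash
python3 - <<'E'
from h import *
state()
c=cap("wrist"); cv2.imwrite("pics/w1.png",c["img"])
c=cap("scene"); cv2.imwrite("pics/s1.png",cv2.resize(c["img"][120:270,300:500],None,fx=4,fy=4,interpolation=2))
E
```

```text
t 3.4 tcp [0.433  0.1807 0.0152] toolx ang -179.98 grip 0.334 F [-1.2  0.3  5.3]
```

View pics/s1.png

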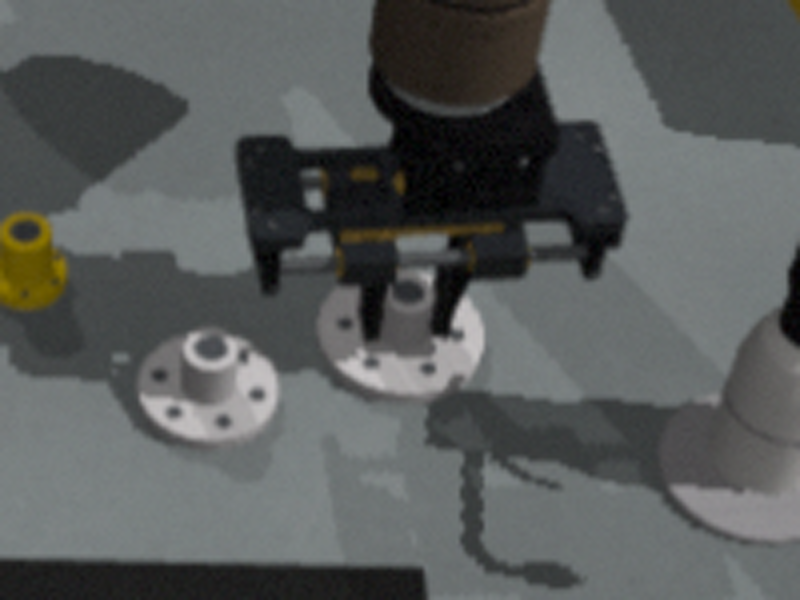

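{"method": "play_rows", "body": {
  "deltas": [255,-15,0,0,0,255,-25,0,0,0,255,-25,0,0,0,255,-25,0,0,0,255,-25,0,10,0,255,-25,0,20,0,255,-25,0,20,0,255,-25,0,20,0,255,-15,0,10,0,255,-6,0,4,0]
}}

```text
time_s: 4.5
tcp_pos: [0.6435, 0.0961, 0.0151]
ee_rot: [[-1.0, -0.002, -0.002], [0.002, 0.0, -1.0], [0.002, -1.0, -0.0]]
wrist_force: [-7.5, 5.1, 9.7]
gripper_width: 0.336
```

```bash
python3 - <<'E'
from h import *
state()
c=cap("scene"); cv2.imwrite("pics/s2.png",cv2.resize(c["img"][150:350,300:500],None,fx=3,fy=3,interpolation=2))
E
```

```text
t 4.5 tcp [0.6435 0.0961 0.0151] toolx ang 179.9 grip 0.336 F [-7.5  5.1  9.7]
```

View pics/s2.png

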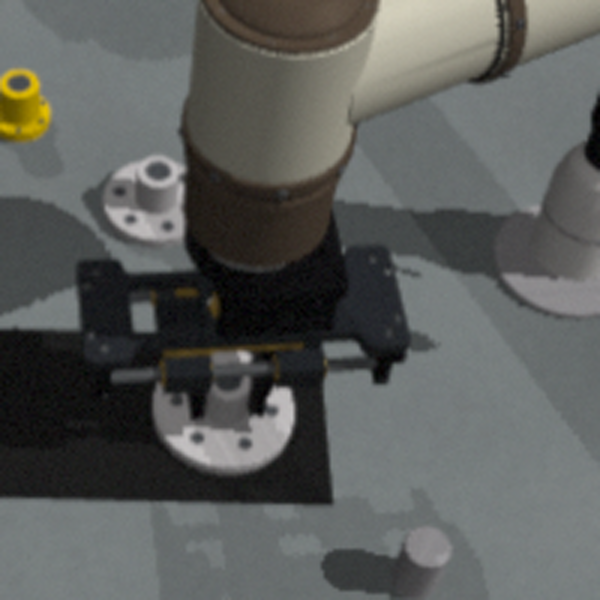

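{"method": "play_rows", "body": {
  "deltas": [80,0,0,0,0,80,0,0,0,0,80,0,0,0,0,80,0,-20,0,0,80,0,-40,0,0,80,30,0,5,0,80,40,0,5,0,80,40,0,5,0,80,40,0,5,0,80,27,0,5.5,0]
}}

```text
time_s: 5.55
tcp_pos: [0.4636, 0.0703, 0.0743]
ee_rot: [[-1.0, -0.002, 0.001], [-0.001, -0.0, -1.0], [0.002, -1.0, 0.0]]
wrist_force: [0.2, 0.2, 0.6]
gripper_width: 0.683
```

```bash
python3 - <<'E'
from h import *
state()
t=cap("top");s=cap("scene")
for nm,X in dict(c1=(.6435,.096,.04),c2=(.4662,.0707,.04),c3=(.4236,-.187,.04),c4=(.4563,-.078,.04)).items():
    a=spot(t,X);b=spot(s,X); print(nm,a and np.round(unproj(t,[a[1]],.04)[0],4),b and np.round(unproj(s,[b[1]],.04)[0],4))
E
```

```text
t 5.55 tcp [0.4636 0.0703 0.0743] toolx ang -179.97 grip 0.683 F [0.2 0.2 0.6]
c1 [0.6444 0.0952 0.04  ] [0.6442 0.0966 0.04  ]
c2 None [0.4641 0.0709 0.04  ]
c3 [ 0.4237 -0.1877  0.04  ] None
c4 [ 0.4564 -0.0787  0.04  ] None
```

{"method": "play_rows", "body": {
  "deltas": [80,-2,30,0,0,80,0,27,0,0,80,0,1.5,0,0,80,0,0,0,0,255,0,0,0,0,255,0,0,0,0,255,0,0,0,0,255,0,0,0,0,255,0,0,0,0,255,0,0,0,0]
}}

```text
time_s: 6.65
tcp_pos: [0.4688, 0.0709, 0.0165]
ee_rot: [[-1.0, 0.0, 0.0], [-0.0, -0.0, -1.0], [-0.0, -1.0, 0.0]]
wrist_force: [0.4, 0.1, 4.4]
gripper_width: 0.337
```

{"method": "play_rows", "body": {
  "deltas": [255,-10,0,4,0,255,-20,0,10,0,255,-20,0,10,0,255,-20,0,10,0,255,-20,0,10,0,255,-20,0,10,0,255,-20,0,10,0,255,-20,0,10,0,255,-15,0,4,0,255,-4,0,1,0]
}}

```text
time_s: 7.65
tcp_pos: [0.6355, -0.0087, 0.0165]
ee_rot: [[-1.0, -0.007, -0.001], [0.001, -0.001, -1.0], [0.007, -1.0, 0.001]]
wrist_force: [-10.4, 5.4, 14.4]
gripper_width: 0.338
```

{"method": "play_rows", "body": {
  "deltas": [80,0,0,0,0,80,0,0,0,0,80,0,0,0,0,80,0,-25,0,0,80,0,-35,0,0,80,35,0,14,0,80,40,0,15,0,80,40,0,15,0,80,40,0,15,0,80,24,0,10,0]
}}

```text
time_s: 8.65
tcp_pos: [0.4552, -0.0778, 0.0758]
ee_rot: [[-1.0, -0.002, -0.001], [0.001, 0.0, -1.0], [0.002, -1.0, -0.0]]
wrist_force: [-0.1, 0.3, -0.5]
gripper_width: 0.69
```

```bash
python3 - <<'E'
from h import *
state()
t=cap("top");s=cap("scene")
for nm,X in dict(c1=(.6435,.096,.04),c2=(.6350,-.0083,.04),c3=(.4236,-.187,.04),c4=(.4563,-.078,.04)).items():
    a=spot(t,X);b=spot(s,X); print(nm,a and np.round(unproj(t,[a[1]],.04)[0],4),b and np.round(unproj(s,[b[1]],.04)[0],4))
E
```

```text
t 8.65 tcp [ 0.4552 -0.0778  0.0758] toolx ang 179.97 grip 0.69 F [-0.1  0.3 -0.5]
c1 [0.6444 0.0952 0.04  ] [0.6443 0.0966 0.04  ]
c2 [ 0.633  -0.0093  0.04  ] [ 0.6329 -0.0077  0.04  ]
c3 [ 0.4169 -0.2042  0.04  ] [ 0.3924 -0.1991  0.04  ]
c4 None [ 0.4543 -0.078   0.04  ]
```

{"method": "play_rows", "body": {
  "deltas": [80,0,30,0,0,80,0,28,0,0,80,0,2,0,0,80,0,0,0,0,255,0,0,0,0,255,0,0,0,0,255,0,0,0,0,255,0,0,0,0,255,0,0,0,0,255,0,0,0,0]
}}

```text
time_s: 9.75
tcp_pos: [0.459, -0.0771, 0.0165]
ee_rot: [[-1.0, 0.001, 0.0], [-0.0, -0.0, -1.0], [-0.001, -1.0, 0.0]]
wrist_force: [-1.1, -0.3, 4.2]
gripper_width: 0.337
```

```bash
python3 - <<'E'
from h import *
state()
c=cap("scene"); cv2.imwrite("pics/s3.png",cv2.resize(c["img"][140:340,180:440],None,fx=3,fy=3,interpolation=2))
c=cap("top"); cv2.imwrite("pics/t3.png",cv2.resize(c["img"][180:400,200:460],None,fx=3,fy=3,interpolation=2)[:600])
E
```

```text
t 9.75 tcp [ 0.459  -0.0771  0.0165] toolx ang -179.98 grip 0.337 F [-1.1 -0.3  4.2]
```

View pics/s3.png

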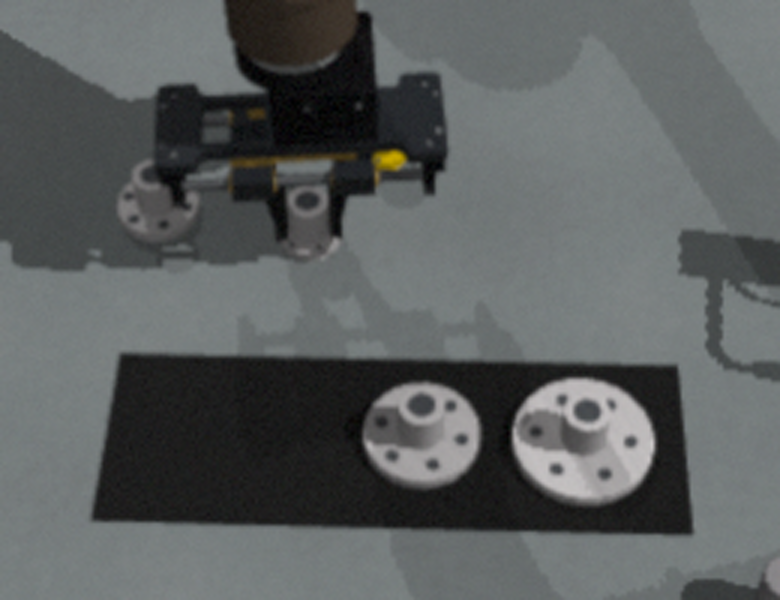

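View pics/t3.png

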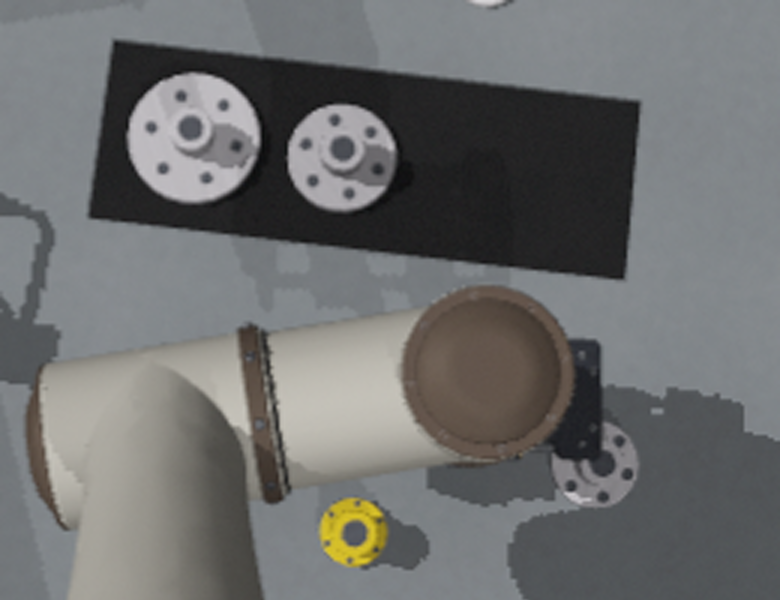

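{"method": "play_rows", "body": {
  "deltas": [255,-10,0,0,0,255,-20,0,2,0,255,-20,0,2,0,255,-20,0,2,0,255,-20,0,2,0,255,-20,0,2,0,255,-20,0,2,0,255,-20,0,1,0,255,-15,0,1,0,255,-5,0,0,0]
}}

```text
time_s: 10.85
tcp_pos: [0.6271, -0.0914, 0.0162]
ee_rot: [[-1.0, -0.006, -0.0], [0.0, -0.001, -1.0], [0.006, -1.0, 0.001]]
wrist_force: [-9.8, 1.5, 14.3]
gripper_width: 0.339
```

{"method": "play_rows", "body": {
  "deltas": [80,0,0,0,0,80,0,0,0,0,80,0,0,0,0,80,0,-25,0,0,80,0,-35,0,0,80,35,0,19,0,80,40,0,19,0,80,40,0,19,0,80,40,0,19,0,80,46,0,19,0]
}}

```text
time_s: 11.85
tcp_pos: [0.4267, -0.1865, 0.0761]
ee_rot: [[-1.0, 0.001, 0.001], [-0.001, -0.0, -1.0], [-0.001, -1.0, 0.0]]
wrist_force: [-0.1, -0.2, -0.4]
gripper_width: 0.684
```

```bash
python3 - <<'E'
from h import *
state()
t=cap("top");s=cap("scene")
for nm,X in dict(c1=(.6435,.096,.04),c2=(.6350,-.0083,.04),c3=(.4236,-.187,.04),c4=(.6274,-.09,.04)).items():
    a=spot(t,X);b=spot(s,X); print(nm,a and np.round(unproj(t,[a[1]],.04)[0],4),b and np.round(unproj(s,[b[1]],.04)[0],4))
E
```

```text
t 11.85 tcp [ 0.4267 -0.1865  0.0761] toolx ang -179.94 grip 0.684 F [-0.1 -0.2 -0.4]
c1 [0.6444 0.0952 0.04  ] [0.6443 0.0966 0.04  ]
c2 [ 0.6329 -0.0093  0.04  ] [ 0.6329 -0.0076  0.04  ]
c3 None [ 0.4219 -0.1866  0.04  ]
c4 [ 0.6236 -0.0918  0.04  ] [ 0.6236 -0.0903  0.04  ]
```

{"method": "play_rows", "body": {
  "deltas": [80,1,30,0,0,80,0,28,0,0,80,0,2,0,0,80,0,0,0,0,255,0,0,0,0,255,0,0,0,0,255,0,0,0,0,255,0,0,0,0,255,0,0,0,0,255,0,0,0,0]
}}

```text
time_s: 12.95
tcp_pos: [0.427, -0.1861, 0.0165]
ee_rot: [[-1.0, 0.001, 0.0], [-0.0, -0.0, -1.0], [-0.001, -1.0, 0.0]]
wrist_force: [-0.3, 0.3, 4.0]
gripper_width: 0.339
```

{"method": "play_rows", "body": {
  "deltas": [255,-15,0,0,0,255,-23,0,-3,0,255,-23,0,-3,0,255,-23,0,-3,0,255,-23,0,-3,0,255,-23,0,-3,0,255,-23,0,-3,0,255,-23,0,-2,0,255,-15,0,-2,0,255,-5,0,-1,0]
}}

```text
time_s: 13.95
tcp_pos: [0.6218, -0.1634, 0.0161]
ee_rot: [[-1.0, -0.005, 0.001], [-0.001, -0.001, -1.0], [0.005, -1.0, 0.001]]
wrist_force: [-6.8, -2.3, 9.1]
gripper_width: 0.338
```

{"method": "play_rows", "body": {
  "deltas": [80,0,0,0,0,80,0,0,0,0,80,0,0,0,0,80,0,-30,0,0,80,0,-40,0,0,80,40,-40,0,0,80,40,-40,0,0,80,40,-10,0,0,80,40,0,0,0,80,30,0,0,0]
}}

```text
time_s: 14.95
tcp_pos: [0.4396, -0.1628, 0.1672]
ee_rot: [[-1.0, 0.001, -0.0], [0.0, 0.001, -1.0], [-0.001, -1.0, -0.001]]
wrist_force: [0.4, -0.0, -0.0]
gripper_width: 0.686
```

```bash
python3 - <<'E'
from h import *
state()
t=cap("top");s=cap("scene");cv2.imwrite("pics/t4.png",t["img"]);cv2.imwrite("pics/s4.png",s["img"])
for nm,X in dict(c1=(.6435,.096,.04),c2=(.6350,-.0083,.04),c3=(.6206,-.164,.04),c4=(.6274,-.09,.04)).items():
    a=spot(t,X);b=spot(s,X); print(nm,a and np.round(unproj(t,[a[1]],.04)[0],4),b and np.round(unproj(s,[b[1]],.04)[0],4))
E
```

```text
t 14.95 tcp [ 0.4396 -0.1628  0.1672] toolx ang 179.99 grip 0.686 F [ 0.4 -0.  -0. ]
c1 [0.6444 0.0952 0.04  ] [0.6443 0.0966 0.04  ]
c2 [ 0.633  -0.0092  0.04  ] [ 0.6331 -0.0074  0.04  ]
c3 [ 0.6179 -0.164   0.04  ] [ 0.6179 -0.1623  0.04  ]
c4 [ 0.6236 -0.0919  0.04  ] [ 0.6237 -0.0903  0.04  ]
```

View pics/t4.png

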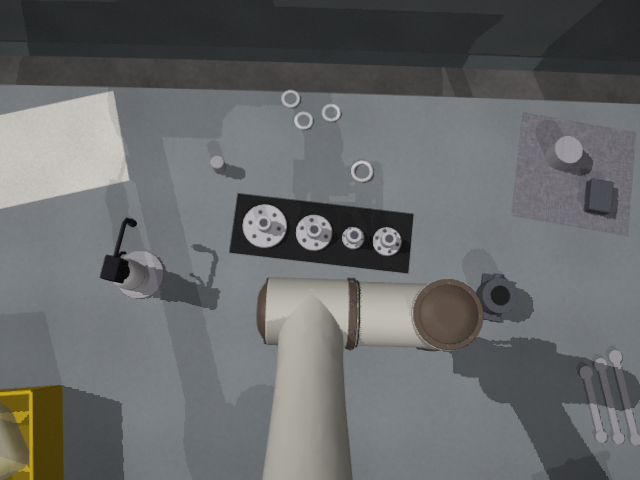

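View pics/s4.png

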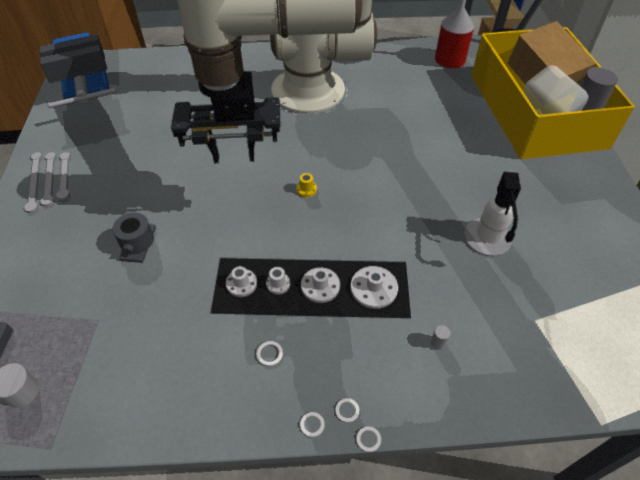

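```bash
python3 - <<'E'
from h import *
t=cv2.imread("pics/t4.png");s=cv2.imread("pics/s4.png")
a=cv2.resize(t[210:305,90:175],None,fx=6,fy=6,interpolation=2);b=cv2.resize(s[165:260,450:535],None,fx=6,fy=6,interpolation=2)
cv2.imwrite("pics/b4.png",np.hstack([a,b])[:570,:])
E
```

```text
(no output)
```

View pics/b4.png

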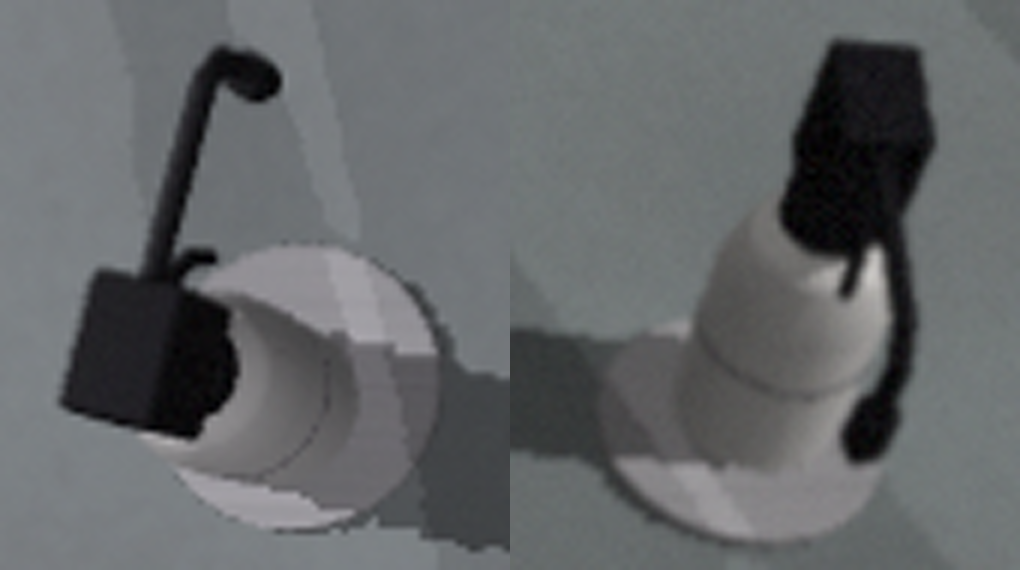

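```bash
python3 - <<'E'
from h import *
t=cap("top");s=cap("scene")
def T(p): return np.array(p,float)/6+[90-.4,210-.4]
def S(p): return (np.array(p,float)-[510,0])/6+[450-.4,165-.4]
tc=unproj(t,[T(p) for p in [(97,272),(178,290),(152,434),(62,405)]],.168)
sc=unproj(s,[S(p) for p in [(835,40),(922,48),(935,138),(797,132)]],.168)
print(np.round(tc,4),tc.mean(0));print(np.round(sc,4),sc.mean(0))
print("nozzle top",unproj(t,[T((257,85))],.101),"scene",unproj(s,[S((866,455))],.101))
print("nozzle tri",tri(t,T((257,88)),s,S((866,455))))
# dish edges in top crop: right x=438,y~385 ; bottom y=530 ; top y=245
E
```

```text
[[0.5503 0.3663 0.168 ]
 [0.5455 0.3415 0.168 ]
 [0.502  0.3458 0.168 ]
 [0.51   0.3734 0.168 ]] [0.52695648 0.35673584 0.168     ]
[[0.5072 0.3498 0.168 ]
 [0.5123 0.3767 0.168 ]
 [0.5507 0.3688 0.168 ]
 [0.5456 0.3264 0.168 ]] [0.52893214 0.35543692 0.168     ]
nozzle top [[0.62213901 0.34338135 0.101     ]] scene [[0.62102091 0.34567986 0.101     ]]
nozzle tri [0.62135883 0.34428959 0.10140549]
```

{"method": "play_rows", "body": {
  "deltas": [80,-7,-20,-30,0,80,-7,-20,-44,0,80,-7,-20,-44,0,80,-7,-20,-44,0,80,-7,-20,-44,0,80,-7,-20,-44,0,80,-7,-13,-44,0,80,-7,0,-44,0,80,-7,0,-44,0,80,-7,0,-44,0]
}}

```text
time_s: 16.15
tcp_pos: [0.5129, 0.2659, 0.2995]
ee_rot: [[-1.0, 0.001, 0.001], [-0.001, 0.0, -1.0], [-0.001, -1.0, -0.0]]
wrist_force: [1.7, 0.3, 0.6]
gripper_width: 0.686
```

{"method": "play_rows", "body": {
  "deltas": [80,-7,0,-44,0,80,-7,0,-40,0,80,-4,0,-9,0.13,80,0,0,0,0,80,0,0,0,0,80,0,0,0,0,80,0,0,0,0,80,0,0,0,0,80,0,0,0,0,80,0,0,0,0]
}}

```text
time_s: 17.15
tcp_pos: [0.5299, 0.3557, 0.3001]
ee_rot: [[-0.992, 0.0, -0.13], [0.13, 0.0, -0.992], [-0.0, -1.0, -0.0]]
wrist_force: [0.2, -0.8, -0.7]
gripper_width: 0.685
```

```bash
python3 - <<'E'
from h import *
state()
c=cap("wrist");cv2.imwrite("pics/w5.png",c["img"])
print(np.round(proj(c,[(.528,.356,.168),(.6214,.3443,.101)]),1))
t=cap("top");s=cap("scene")
for nm,X in dict(c1=(.6435,.096,.04),c2=(.6350,-.0083,.04),c3=(.6206,-.164,.04),c4=(.6274,-.09,.04)).items():
    a=spot(t,X);b=spot(s,X); print(nm,a and np.round(unproj(t,[a[1]],.04)[0],4),b and np.round(unproj(s,[b[1]],.04)[0],4))
E
```

```text
t 17.15 tcp [0.5299 0.3557 0.3001] toolx ang 172.56 grip 0.685 F [ 0.2 -0.8 -0.7]
[[317.  227.7]
 [316.6 116.2]]
c1 [0.6444 0.0952 0.04  ] [0.6443 0.0966 0.04  ]
c2 [ 0.6329 -0.0093  0.04  ] [ 0.6329 -0.0077  0.04  ]
c3 [ 0.6179 -0.164   0.04  ] [ 0.6178 -0.1623  0.04  ]
c4 [ 0.6236 -0.0919  0.04  ] [ 0.6236 -0.0902  0.04  ]
```

View pics/w5.png

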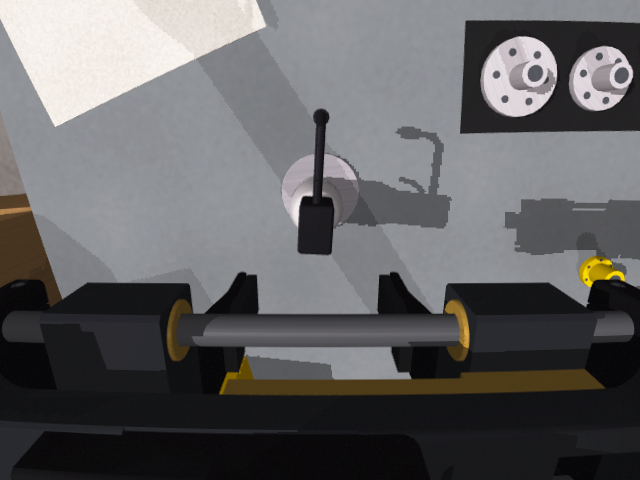

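```bash
python3 - <<'E'
from h import *
im=cv2.imread("pics/w5.png")
cv2.imwrite("pics/w5z.png",cv2.resize(im[100:265,270:370],None,fx=4,fy=3.6,interpolation=2)[:600])
cv2.imwrite("pics/w5z.png",cv2.resize(im[100:265,270:370],None,fx=3.6,fy=3.6,interpolation=2))
E
```

```text
(no output)
```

View pics/w5z.png

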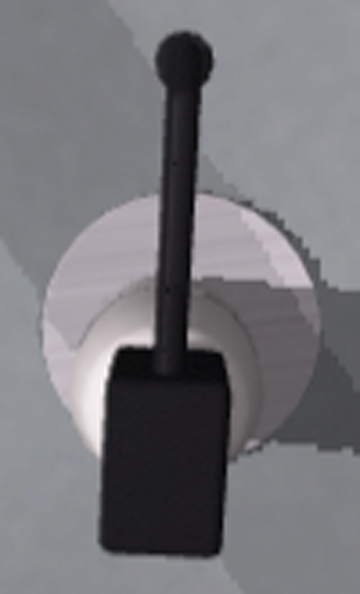

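```bash
cat >> h.py <<'E'
E
python3 - <<'E'
from h import *
c=cap("wrist"); s=r.sense()
W=lambda p: np.array(p,float)/3.6+[270-.36,100-.36]
def U(p,z): return unproj(c,[W(q) for q in p],z)
f=U([(108,382),(228,384),(219,555),(101,551)],.168); print(np.round(f,4),f.mean(0))
l=U([(170,365),(182,105)],.156); d=l[1]-l[0]; print("lance",l,np.degrees(np.arctan2(d[1],d[0])))
e=f[0]+f[1]-f[2]-f[3]; print("head ang",np.degrees(np.arctan2(e[1],e[0])), "len",np.linalg.norm(e)/2)
n=U([(184,62)],.105); print("noz",n, "ang from head", np.degrees(np.arctan2(*( (n[0]-f.mean(0))[[1,0]]))))
print("lance lateral at head: line eval"); 
E
```

```text
[[0.5488 0.3682 0.168 ]
 [0.5447 0.3405 0.168 ]
 [0.5031 0.3476 0.168 ]
 [0.5078 0.3759 0.168 ]] [0.52606009 0.35804488 0.168     ]
lance [[0.54867747 0.35366662 0.156     ]
 [0.6085278  0.34308771 0.156     ]] -10.023838904941817
head ang -10.0926471701949 len 0.04196610490501446
noz [[0.62000258 0.34071615 0.105     ]] ang from head -10.45135316172832
lance lateral at head: line eval
```

{"method": "play_rows", "body": {
  "deltas": [80,3,0,-0.8,0.046,80,0,30,0,0,80,0,40,0,0,80,0,40,0,0,80,0,35,0,0,80,0,20,0,0,80,0,8,0,0,80,0,3,0,0,80,0,0,0,0,80,0,0,0,0]
}}

```text
time_s: 18.35
tcp_pos: [0.5278, 0.3579, 0.1254]
ee_rot: [[-0.985, 0.002, -0.175], [0.175, 0.002, -0.985], [-0.002, -1.0, -0.002]]
wrist_force: [0.0, -0.1, -0.1]
gripper_width: 0.688
```

```bash
python3 - <<'E'
from h import *
state()
c=cap("wrist");cv2.imwrite("pics/w6.png",c["img"])
E
```

```text
t 18.35 tcp [0.5278 0.3579 0.1254] toolx ang 169.94 grip 0.688 F [ 0.  -0.1 -0.1]
```

View pics/w6.png

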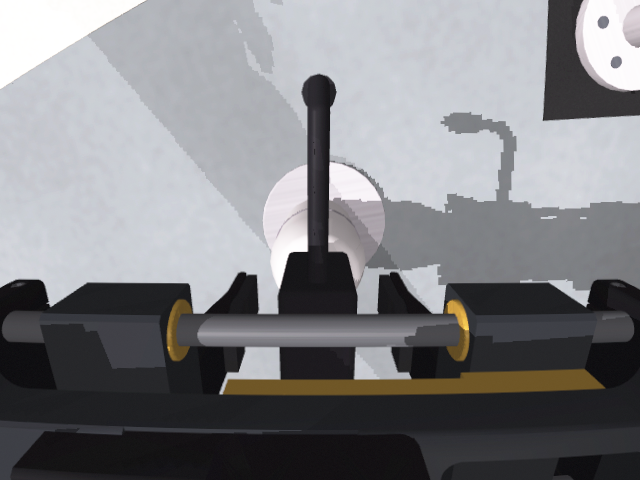

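Centred and aligned. Close, then look.

{"method": "play_rows", "body": {
  "deltas": [255,0,0,0,0,255,0,0,0,0,255,0,0,0,0,255,0,0,0,0,255,0,0,0,0,255,0,0,0,0,255,0,0,0,0,255,0,-5,0,0,255,0,-15,0,0,255,0,-20,0,0]
}}

```text
time_s: 19.4
tcp_pos: [0.5259, 0.3562, 0.1624]
ee_rot: [[-0.985, -0.004, -0.175], [0.175, -0.003, -0.985], [0.003, -1.0, 0.004]]
wrist_force: [-0.3, 0.1, -3.2]
gripper_width: 0.342
```

```bash
python3 - <<'E'
from h import *
state()
c=cap("wrist");cv2.imwrite("pics/w7.png",c["img"])
c=cap("scene");cv2.imwrite("pics/s7.png",c["img"])
c=cap("top");cv2.imwrite("pics/t7.png",c["img"])
E
```

```text
t 19.4 tcp [0.5259 0.3562 0.1624] toolx ang 169.9 grip 0.342 F [-0.3  0.1 -3.2]
```

View pics/s7.png

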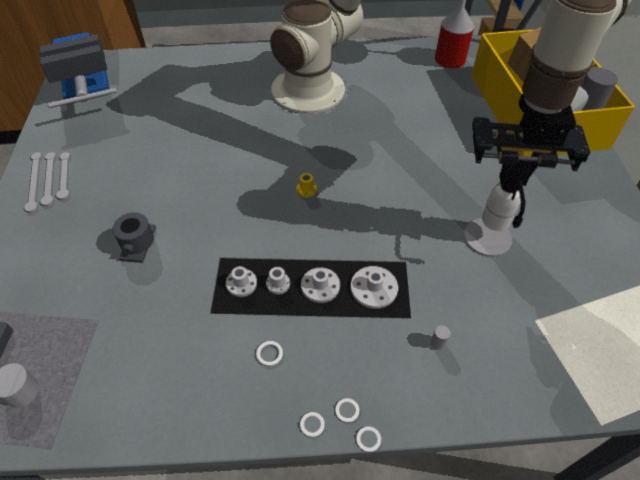

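View pics/w7.png

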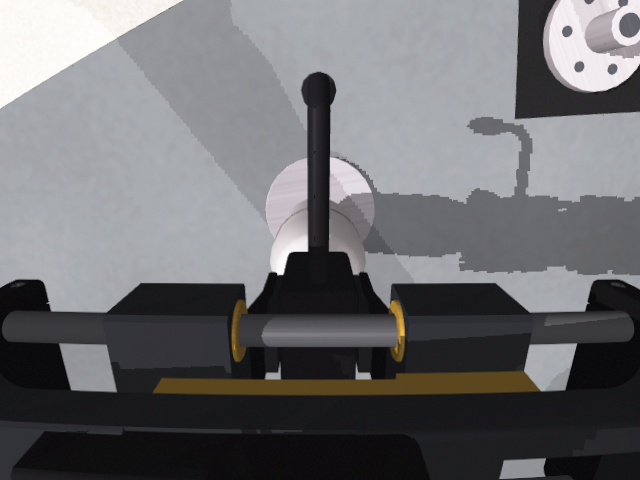

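{"method": "play_rows", "body": {
  "deltas": [255,-3,0,10,0,255,-6,0,22,0,255,-8,0,28,0,255,-9,0,30,0,255,-9,0,30,0,255,-9,0,30,0,255,-9,0,30,0,255,-8,0,28,0,255,-5,4,18,0,255,-2,4,8,0]
}}

```text
time_s: 20.55
tcp_pos: [0.5519, 0.1115, 0.1549]
ee_rot: [[-0.984, -0.002, -0.178], [0.178, -0.001, -0.984], [0.002, -1.0, 0.001]]
wrist_force: [0.6, -0.6, -2.7]
gripper_width: 0.341
```

```bash
python3 - <<'E'
from h import *
state()
t=cap("top");s=cap("scene");w=cap("wrist")
for n,c in(("t",t),("s",s),("w",w)):
    p=proj(c,(.6443,.096,.07))[0]; x=int(np.clip(p[0]-40,0,559));y=int(np.clip(p[1]-50,0,379)); print(n,x,y,np.round(proj(c,[(.6443,.096,.04),(.6443,.096,.13)]),1))
    cv2.imwrite(f"pics/{n}8.png",cv2.resize(c["img"][y:y+100,x:x+100],None,fx=5,fy=5,interpolation=2))
a=[cv2.imread(f"pics/{n}8.png") for n in "ts"]
cv2.imwrite("pics/ts8.png",cv2.resize(np.hstack(a),(800,400)))
cv2.imwrite("pics/w8.png",w["img"])
E
```

```text
t 20.55 tcp [0.5519 0.1115 0.1549] toolx ang 169.74 grip 0.341 F [ 0.6 -0.6 -2.7]
t 221 169 [[262.7 222.3]
 [259.2 212.6]]
s 336 217 [[375.  276.6]
 [379.4 248.3]]
w 276 54 [[316.9 107.9]
 [316.9  96. ]]
```

View pics/ts8.png

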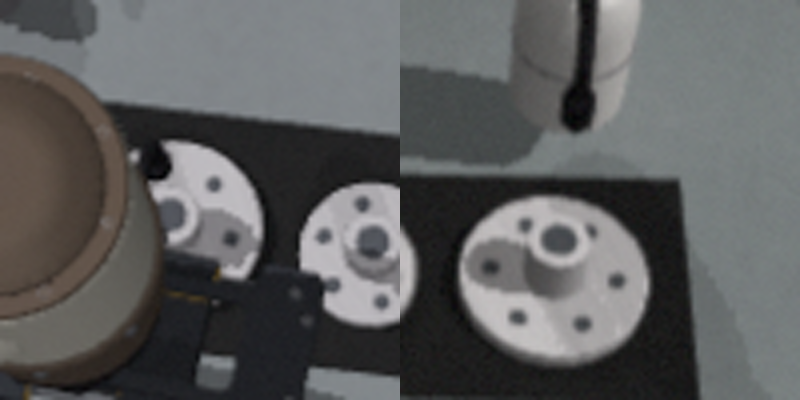

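View pics/w8.png

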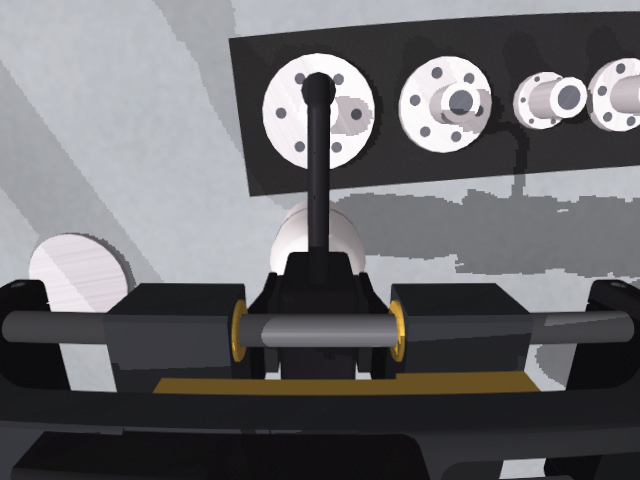

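{"method": "play_rows", "body": {
  "deltas": [255,0,0,0,0,255,0,0,0,0,255,0,0,0,0,255,0,0,0,0,255,0,0,0,0,255,0,0,0,0,255,0,0,0,0,255,0,0,0,0,255,0,0,0,0,255,0,0,0,0]
}}

```text
time_s: 21.7
tcp_pos: [0.5531, 0.1149, 0.1558]
ee_rot: [[-0.985, 0.0, -0.175], [0.175, -0.0, -0.985], [-0.0, -1.0, 0.0]]
wrist_force: [0.6, 0.3, -2.9]
gripper_width: 0.346
```

{"method": "play_rows", "body": {
  "deltas": [255,0,0,0,0,255,0,0,0,0,255,0,0,0,0,255,0,0,0,0,255,0,0,0,0,255,0,0,0,0,255,0,0,0,0,255,0,0,0,0,255,0,0,0,0,255,0,0,0,0]
}}

```text
time_s: 22.7
tcp_pos: [0.5531, 0.1149, 0.1557]
ee_rot: [[-0.985, -0.0, -0.175], [0.175, 0.0, -0.985], [0.0, -1.0, -0.0]]
wrist_force: [-0.4, 0.1, -3.0]
gripper_width: 0.346
```

{"method": "play_rows", "body": {
  "deltas": [255,0,0,0,0,255,0,0,0,0,255,0,0,0,0,255,0,0,0,0,255,0,0,0,0,255,0,0,0,0,255,0,0,0,0,255,0,0,0,0,255,0,0,0,0,255,0,0,0,0]
}}

```text
time_s: 23.7
tcp_pos: [0.553, 0.1149, 0.1558]
ee_rot: [[-0.985, -0.0, -0.175], [0.175, -0.0, -0.985], [0.0, -1.0, 0.0]]
wrist_force: [-0.5, -0.2, -1.6]
gripper_width: 0.343
```

{"method": "play_rows", "body": {
  "deltas": [255,0,0,0,0,255,0,0,0,0,255,0,0,0,0,255,0,0,0,0,255,0,0,0,0,255,0,0,0,0,255,0,0,0,0,255,0,0,0,0,255,0,0,0,0,255,0,0,0,0]
}}

```text
time_s: 24.7
tcp_pos: [0.5531, 0.1149, 0.1557]
ee_rot: [[-0.985, -0.0, -0.175], [0.175, -0.0, -0.985], [0.0, -1.0, 0.0]]
wrist_force: [-0.1, -0.0, -2.2]
gripper_width: 0.343
```

```bash
cat > chk.py <<'E'
from h import *
import sys
P=dict(c1=(.6443,.096,.04),c2=(.633,-.0084,.04),c3=(.6179,-.1631,.04),c4=(.6236,-.091,.04))
s0=state();R=s0["ee_rot"]
t=cap("top");s=cap("scene");w=cap("wrist")
for nm,X in P.items():
    o=[]
    for c in(t,s,w):
        a=spot(c,X); o.append(a and np.round(unproj(c,[a[1]],.04)[0][:2],4))
    print(nm,o)
n=s0["tcp_pos"]+np.array([-.001,-.0004,0])+ -.095*R[:,0]; n[2]=s0["tcp_pos"][2]-.0244
print("nozzle est",np.round(n,4))
cv2.imwrite("pics/scn.png",s["img"]);cv2.imwrite("pics/wr.png",w["img"]);cv2.imwrite("pics/tp.png",t["img"])
if len(sys.argv)>1:
    X=P[sys.argv[1]]; d=np.array(X[:2])-n[:2]; print("move tool tx,tz mm",np.round(1000*d@R[:2,0],1),np.round(1000*d@R[:2,2],1))
E
python3 chk.py c2
```

```text
t 24.7 tcp [0.5531 0.1149 0.1557] toolx ang 169.93 grip 0.343 F [-0.1 -0.  -2.2]
c1 [None, array([0.6443, 0.0966]), None]
c2 [array([ 0.632, -0.009]), array([ 0.6309, -0.0071]), array([ 0.6245, -0.0087])]
c3 [array([ 0.6179, -0.164 ]), array([ 0.6178, -0.1623]), None]
c4 [array([ 0.6235, -0.0919]), array([ 0.6236, -0.0902]), None]
nozzle est [0.6456 0.0979 0.1313]
move tool tx,tz mm -6.2 106.8
```

```bash
python3 - <<'E'
import cv2,numpy as np
a=cv2.imread("pics/scn.png")[217:317,336:436];b=cv2.imread("pics/tp.png")[169:269,221:321]
cv2.imwrite("pics/ts9.png",cv2.resize(np.hstack([b,a]),None,fx=4,fy=4,interpolation=2))
E
```

```text
(no output)
```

View pics/ts9.png

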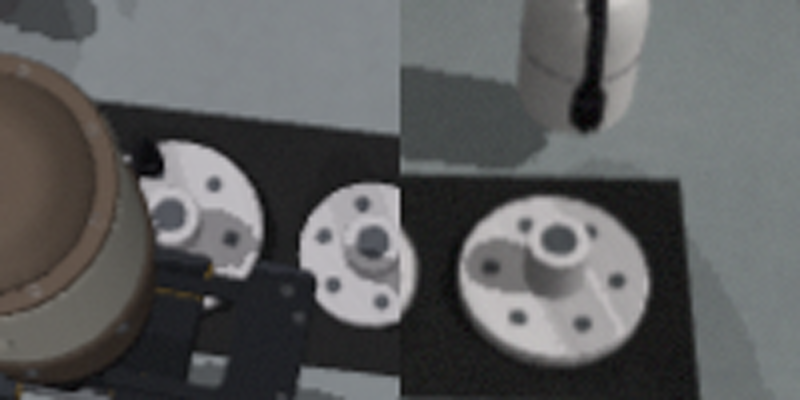

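{"method": "play_rows", "body": {
  "deltas": [255,0.5,0,2,0,255,0,0,2,0,255,0,0,0,0,255,0,0,0,0,255,0,0,0,0,255,0,0,0,0,255,0,0,0,0,255,0,0,0,0,255,0,0,0,0,255,0,0,0,0]
}}

```text
time_s: 25.85
tcp_pos: [0.5519, 0.1111, 0.1558]
ee_rot: [[-0.985, -0.0, -0.175], [0.175, -0.0, -0.985], [0.0, -1.0, 0.0]]
wrist_force: [0.5, -0.5, -2.2]
gripper_width: 0.344
```

```bash
cat >> chk.py <<'E'
if len(sys.argv)>2:
    X=P[sys.argv[2]]; o=[]
    for n,c in(("t",t),("s",s)):
        q=proj(c,(X[0],X[1],.09))[0]; x=int(np.clip(q[0]-50,0,540));y=int(np.clip(q[1]-50,0,380)); print(n,"origin",x,y,"expected mouth in crop x4",np.round((proj(c,[(X[0],X[1],.131)])[0]-[x,y])*4+[0 if n=="t" else 400,0],0))
        o.append(c["img"][y:y+100,x:x+100])
    cv2.imwrite("pics/%s.png"%sys.argv[3],cv2.resize(np.hstack(o),None,fx=4,fy=4,interpolation=2))
E
python3 chk.py c2 c1 n1
```

```text
t 25.85 tcp [0.5519 0.1111 0.1558] toolx ang 169.93 grip 0.344 F [ 0.5 -0.5 -2.2]
c1 [None, array([0.6443, 0.0966]), None]
c2 [array([ 0.632 , -0.0091]), array([ 0.6309, -0.0072]), array([ 0.6246, -0.0086])]
c3 [array([ 0.6179, -0.164 ]), array([ 0.6178, -0.1623]), None]
c4 [array([ 0.6235, -0.0919]), array([ 0.6236, -0.0902]), None]
nozzle est [0.6444 0.094  0.1314]
move tool tx,tz mm -6.7 102.9
t origin 210 167 expected mouth in crop x4 [197. 182.]
s origin 327 211 expected mouth in crop x4 [610. 148.]
```

View pics/n1.png

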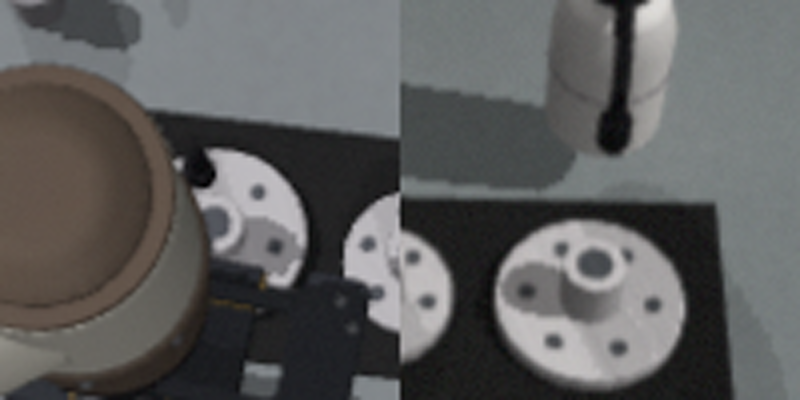

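{"method": "play_rows", "body": {
  "deltas": [255,0,0,0,0,255,0,0,0,0,255,0,0,0,0,255,0,0,0,0,255,0,0,0,0,255,0,0,0,0,255,0,0,0,0,255,0,0,0,0,255,0,0,0,0,255,0,0,0,0]
}}

```text
time_s: 27.0
tcp_pos: [0.5518, 0.111, 0.1557]
ee_rot: [[-0.985, -0.0, -0.175], [0.175, -0.0, -0.985], [0.0, -1.0, 0.0]]
wrist_force: [0.1, -0.4, -2.3]
gripper_width: 0.345
```

{"method": "play_rows", "body": {
  "deltas": [255,0,0,0,0,255,0,0,0,0,255,0,0,0,0,255,0,0,0,0,255,0,0,0,0,255,0,0,0,0,255,0,0,0,0,255,0,0,0,0,255,0,0,0,0,255,0,0,0,0]
}}

```text
time_s: 28.0
tcp_pos: [0.5519, 0.1111, 0.1558]
ee_rot: [[-0.985, -0.0, -0.175], [0.175, -0.0, -0.985], [0.0, -1.0, 0.0]]
wrist_force: [0.3, 0.7, -2.8]
gripper_width: 0.338
```

{"method": "play_rows", "body": {
  "deltas": [255,0,0,0,0,255,0,0,0,0,255,0,0,0,0,255,0,0,0,0,255,0,0,0,0,255,0,0,0,0,255,0,0,0,0,255,0,0,0,0,255,0,0,0,0,255,0,0,0,0]
}}

```text
time_s: 29.0
tcp_pos: [0.5519, 0.1111, 0.1558]
ee_rot: [[-0.985, 0.0, -0.175], [0.175, -0.0, -0.985], [-0.0, -1.0, -0.0]]
wrist_force: [1.0, -0.1, -3.0]
gripper_width: 0.337
```

{"method": "play_rows", "body": {
  "deltas": [255,0,0,8,0,255,-1,0,17,0,255,-2,0,25,0,255,-2,0,25,0,255,-1,0,20,0,255,-1,0,10,0,255,0,0,0,0,255,0,0,0,0,255,0,0,0,0,255,0,0,0,0]
}}

```text
time_s: 30.0
tcp_pos: [0.5406, 0.0071, 0.1557]
ee_rot: [[-0.985, 0.0, -0.174], [0.174, 0.0, -0.985], [-0.0, -1.0, -0.0]]
wrist_force: [0.0, 1.3, -3.2]
gripper_width: 0.342
```

```bash
sed -i 's/-.001,-.0004,0/-.001,.0021,0/' chk.py; python3 chk.py c2 c2 n2
```

```text
t 30.0 tcp [0.5406 0.0071 0.1557] toolx ang 169.99 grip 0.342 F [ 0.   1.3 -3.2]
c1 [array([0.6666, 0.1025]), array([0.6443, 0.0966]), None]
c2 [None, array([ 0.6329, -0.0076]), None]
c3 [array([ 0.6179, -0.164 ]), array([ 0.6178, -0.1622]), None]
c4 [array([ 0.6234, -0.092 ]), None, None]
nozzle est [ 0.6331 -0.0073  0.1313]
move tool tx,tz mm -0.1 1.1
t origin 263 174 expected mouth in crop x4 [204. 183.]
s origin 269 209 expected mouth in crop x4 [603. 148.]
```

View pics/n2.png

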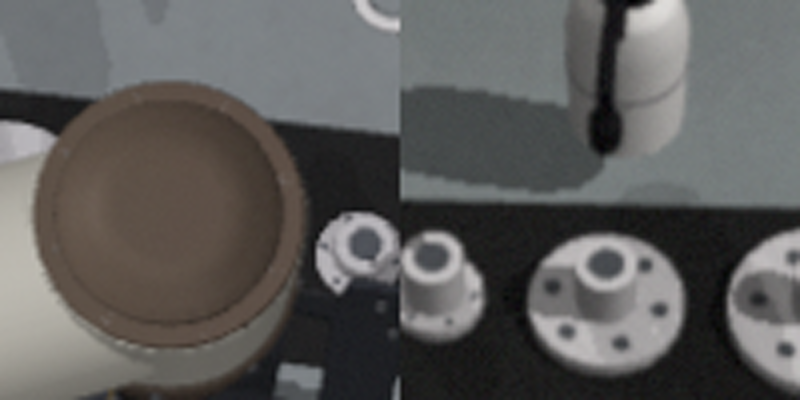

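{"method": "play_rows", "body": {
  "deltas": [255,0,0,0,0,255,0,0,0,0,255,0,0,0,0,255,0,0,0,0,255,0,0,0,0,255,0,0,0,0,255,0,0,0,0,255,0,0,0,0,255,0,0,0,0,255,0,0,0,0]
}}

```text
time_s: 31.15
tcp_pos: [0.5404, 0.0064, 0.1557]
ee_rot: [[-0.985, -0.0, -0.175], [0.175, -0.0, -0.985], [0.0, -1.0, 0.0]]
wrist_force: [0.8, 0.7, -2.7]
gripper_width: 0.344
```

{"method": "play_rows", "body": {
  "deltas": [255,0,0,0,0,255,0,0,0,0,255,0,0,0,0,255,0,0,0,0,255,0,0,0,0,255,0,0,0,0,255,0,0,0,0,255,0,0,0,0,255,0,0,0,0,255,0,0,0,0]
}}

```text
time_s: 32.15
tcp_pos: [0.5404, 0.0065, 0.1558]
ee_rot: [[-0.985, 0.0, -0.175], [0.175, 0.0, -0.985], [-0.0, -1.0, -0.0]]
wrist_force: [0.4, -0.7, -2.9]
gripper_width: 0.342
```

{"method": "play_rows", "body": {
  "deltas": [255,0,0,0,0,255,0,0,0,0,255,0,0,0,0,255,0,0,0,0,255,0,0,0,0,255,0,0,0,0,255,0,0,0,0,255,0,0,0,0,255,0,0,0,0,255,0,0,0,0]
}}

```text
time_s: 33.15
tcp_pos: [0.5404, 0.0064, 0.1557]
ee_rot: [[-0.985, -0.0, -0.175], [0.175, -0.0, -0.985], [0.0, -1.0, 0.0]]
wrist_force: [0.5, -0.2, -3.3]
gripper_width: 0.342
```

{"method": "play_rows", "body": {
  "deltas": [255,0,0,0,0,255,0,0,0,0,255,0,0,0,0,255,0,0,0,0,255,0,0,0,0,255,0,0,0,0,255,0,0,0,0,255,0,0,0,0,255,0,0,0,0,255,0,0,0,0]
}}

```text
time_s: 34.15
tcp_pos: [0.5404, 0.0064, 0.1558]
ee_rot: [[-0.985, 0.0, -0.175], [0.175, 0.0, -0.985], [-0.0, -1.0, -0.0]]
wrist_force: [-0.1, 0.3, -2.5]
gripper_width: 0.345
```

```bash
python3 chk.py c3
```

```text
t 34.15 tcp [0.5404 0.0064 0.1558] toolx ang 169.93 grip 0.345 F [-0.1  0.3 -2.5]
c1 [array([0.6666, 0.1025]), array([0.6443, 0.0966]), None]
c2 [None, array([ 0.6329, -0.0076]), None]
c3 [array([ 0.6179, -0.164 ]), array([ 0.6178, -0.1623]), None]
c4 [array([ 0.6235, -0.0919]), array([ 0.6233, -0.0905]), None]
nozzle est [ 0.6329 -0.0081  0.1314]
move tool tx,tz mm -12.3 155.2
```

{"method": "play_rows", "body": {
  "deltas": [255,20,0,5,0,255,25,0,15,0,255,5,0,30,0,255,0,0,35,0,255,-2,0,35,0,255,-15,0,20,0,255,-25,0,10,0,255,-15,0,5,0,255,-5,0,0,0,255,0,0,0,0]
}}

```text
time_s: 35.3
tcp_pos: [0.5252, -0.1483, 0.1554]
ee_rot: [[-0.985, -0.001, -0.175], [0.175, 0.0, -0.985], [0.001, -1.0, -0.0]]
wrist_force: [0.1, 0.8, -1.1]
gripper_width: 0.343
```

```bash
python3 chk.py c3 c3 n3
```

```text
t 35.3 tcp [ 0.5252 -0.1483  0.1554] toolx ang 169.9 grip 0.343 F [ 0.1  0.8 -1.1]
c1 [array([0.6666, 0.1025]), array([0.6443, 0.0966]), None]
c2 [array([ 0.6617, -0.0287]), array([ 0.6329, -0.0076]), None]
c3 [array([ 0.6127, -0.1889]), array([ 0.6178, -0.1623]), None]
c4 [None, array([ 0.6237, -0.0907]), None]
nozzle est [ 0.6177 -0.1628  0.131 ]
move tool tx,tz mm -0.2 0.2
t origin 342 183 expected mouth in crop x4 [213. 187.]
s origin 185 207 expected mouth in crop x4 [588. 147.]
```

View pics/n3.png

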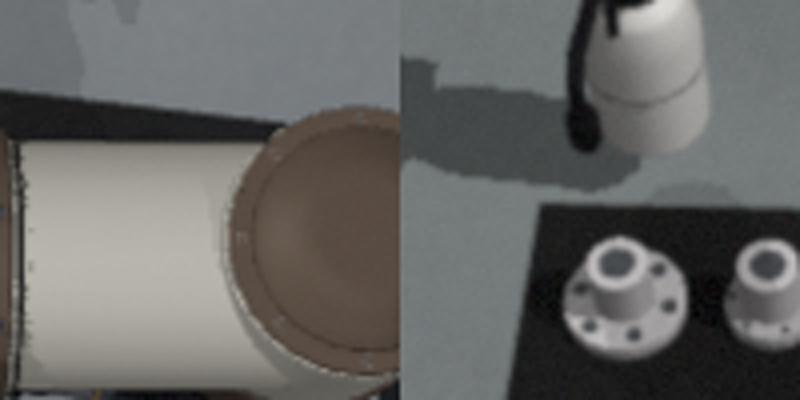

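{"method": "play_rows", "body": {
  "deltas": [255,0,0,-2,0,255,0,0,0,0,255,0,0,0,0,255,0,0,0,0,255,0,0,0,0,255,0,0,0,0,255,0,0,0,0,255,0,0,0,0,255,0,0,0,0,255,0,0,0,0]
}}

```text
time_s: 36.45
tcp_pos: [0.5255, -0.1463, 0.1558]
ee_rot: [[-0.985, -0.0, -0.175], [0.175, -0.0, -0.985], [0.0, -1.0, 0.0]]
wrist_force: [0.5, 0.1, -1.0]
gripper_width: 0.343
```

```bash
python3 chk.py c3 c3 n3b
```

```text
t 36.45 tcp [ 0.5255 -0.1463  0.1558] toolx ang 169.93 grip 0.343 F [ 0.5  0.1 -1. ]
c1 [array([0.6666, 0.1025]), array([0.6443, 0.0966]), None]
c2 [array([ 0.6616, -0.0289]), array([ 0.6329, -0.0076]), None]
c3 [array([ 0.615 , -0.1874]), array([ 0.6179, -0.1623]), None]
c4 [array([ 0.6231, -0.0675]), array([ 0.6236, -0.0907]), None]
nozzle est [ 0.618  -0.1608  0.1314]
move tool tx,tz mm -0.3 2.2
t origin 342 183 expected mouth in crop x4 [213. 187.]
s origin 185 207 expected mouth in crop x4 [588. 147.]
```

View pics/n3b.png

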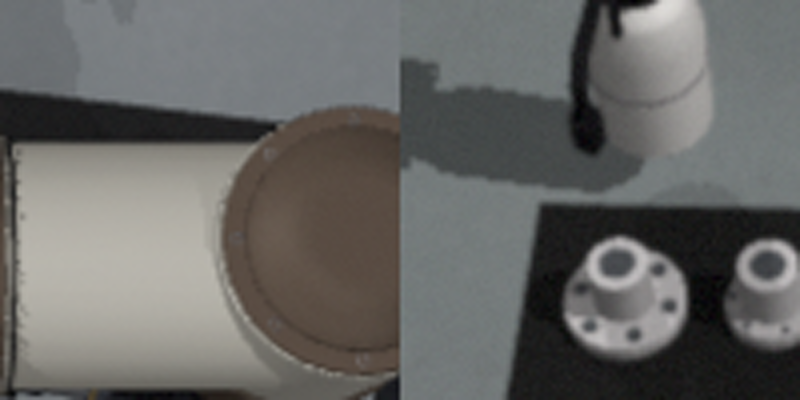

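View pics/wr.png

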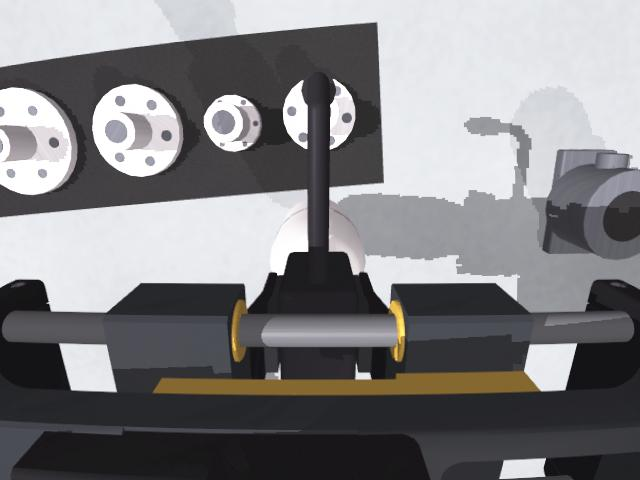

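Scene crop: nozzle mouth at (588,150), expected (588,147). Hold here, then step to cover4.

{"method": "play_rows", "body": {
  "deltas": [255,0,0,0,0,255,0,0,0,0,255,0,0,0,0,255,0,0,0,0,255,0,0,0,0,255,0,0,0,0,255,0,0,0,0,255,0,0,0,0,255,0,0,0,0,255,0,0,0,0]
}}

```text
time_s: 37.6
tcp_pos: [0.5254, -0.1463, 0.1558]
ee_rot: [[-0.985, -0.0, -0.175], [0.175, -0.0, -0.985], [0.0, -1.0, 0.0]]
wrist_force: [-0.2, 0.3, -2.5]
gripper_width: 0.342
```

{"method": "play_rows", "body": {
  "deltas": [255,0,0,0,0,255,0,0,0,0,255,0,0,0,0,255,0,0,0,0,255,0,0,0,0,255,0,0,0,0,255,0,0,0,0,255,0,0,0,0,255,0,0,0,0,255,0,0,0,0]
}}

```text
time_s: 38.6
tcp_pos: [0.5255, -0.1463, 0.1558]
ee_rot: [[-0.985, 0.0, -0.175], [0.175, -0.0, -0.985], [-0.0, -1.0, 0.0]]
wrist_force: [-0.3, -0.2, -2.1]
gripper_width: 0.341
```

{"method": "play_rows", "body": {
  "deltas": [255,0,0,0,0,255,0,0,0,0,255,0,0,0,0,255,0,0,0,0,255,0,0,0,0,255,0,0,0,0,255,0,0,0,0,255,0,0,0,0,255,0,0,0,0,255,0,0,0,0]
}}

```text
time_s: 39.6
tcp_pos: [0.5255, -0.1463, 0.1558]
ee_rot: [[-0.985, 0.0, -0.175], [0.175, -0.0, -0.985], [-0.0, -1.0, 0.0]]
wrist_force: [0.4, -0.5, -2.9]
gripper_width: 0.343
```

{"method": "play_rows", "body": {
  "deltas": [255,0,0,0,0,255,0,0,0,0,255,0,0,0,0,255,0,0,0,0,255,0,0,0,0,255,0,0,0,0,255,0,0,0,0,255,0,0,0,0,255,0,0,0,0,255,0,0,0,0]
}}

```text
time_s: 40.6
tcp_pos: [0.5254, -0.1463, 0.1557]
ee_rot: [[-0.985, -0.0, -0.175], [0.175, 0.0, -0.985], [0.0, -1.0, -0.0]]
wrist_force: [0.2, -0.2, -2.5]
gripper_width: 0.341
```

```bash
python3 chk.py c4 c3 n3c
```

```text
t 40.6 tcp [ 0.5254 -0.1463  0.1557] toolx ang 169.93 grip 0.341 F [ 0.2 -0.2 -2.5]
c1 [array([0.6666, 0.1025]), array([0.6443, 0.0966]), None]
c2 [array([ 0.6616, -0.0289]), array([ 0.6329, -0.0076]), None]
c3 [array([ 0.6148, -0.1874]), array([ 0.6178, -0.1623]), None]
c4 [array([ 0.6231, -0.0675]), array([ 0.6236, -0.0907]), None]
nozzle est [ 0.618  -0.1608  0.1313]
move tool tx,tz mm 6.7 -69.7
t origin 342 183 expected mouth in crop x4 [213. 187.]
s origin 185 207 expected mouth in crop x4 [588. 147.]
```

{"method": "play_rows", "body": {
  "deltas": [255,1,0,-6,0,255,2,0,-15,0,255,2,0,-20,0,255,1,0,-16,0,255,1,0,-9,0,255,0,0,-5,0,255,0,0,0,0,255,0,0,0,0,255,0,0,0,0,255,0,0,0,0]
}}

```text
time_s: 41.75
tcp_pos: [0.5309, -0.0757, 0.1557]
ee_rot: [[-0.984, -0.0, -0.176], [0.176, -0.0, -0.984], [0.0, -1.0, 0.0]]
wrist_force: [0.3, -1.3, -2.5]
gripper_width: 0.347
```

```bash
python3 chk.py c4 c4 n4
```

```text
t 41.75 tcp [ 0.5309 -0.0757  0.1557] toolx ang 169.88 grip 0.347 F [ 0.3 -1.3 -2.5]
c1 [array([0.645 , 0.0953]), array([0.6443, 0.0966]), array([0.6511, 0.083 ])]
c2 [array([ 0.6607, -0.0298]), array([ 0.6329, -0.0078]), None]
c3 [None, array([ 0.6178, -0.1623]), None]
c4 [None, array([ 0.6236, -0.0903]), None]
nozzle est [ 0.6234 -0.0903  0.1313]
move tool tx,tz mm -0.3 0.7
t origin 305 179 expected mouth in crop x4 [210. 187.]
s origin 224 207 expected mouth in crop x4 [595. 149.]
```

View pics/n4.png

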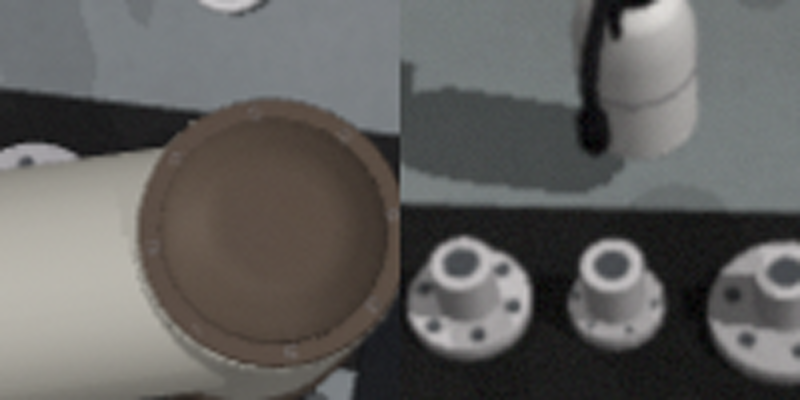

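{"method": "play_rows", "body": {
  "deltas": [255,0,0,0,0,255,0,0,0,0,255,0,0,0,0,255,0,0,0,0,255,0,0,0,0,255,0,0,0,0,255,0,0,0,0,255,0,0,0,0,255,0,0,0,0,255,0,0,0,0]
}}

```text
time_s: 42.9
tcp_pos: [0.531, -0.0751, 0.1558]
ee_rot: [[-0.985, 0.0, -0.175], [0.175, 0.0, -0.985], [0.0, -1.0, -0.0]]
wrist_force: [-0.3, 0.1, -2.4]
gripper_width: 0.342
```

{"method": "play_rows", "body": {
  "deltas": [255,0,0,0,0,255,0,0,0,0,255,0,0,0,0,255,0,0,0,0,255,0,0,0,0,255,0,0,0,0,255,0,0,0,0,255,0,0,0,0,255,0,0,0,0,255,0,0,0,0]
}}

```text
time_s: 43.9
tcp_pos: [0.531, -0.0752, 0.1558]
ee_rot: [[-0.985, 0.0, -0.175], [0.175, -0.0, -0.985], [-0.0, -1.0, 0.0]]
wrist_force: [0.8, -0.5, -2.1]
gripper_width: 0.344
```

{"method": "play_rows", "body": {
  "deltas": [255,0,0,0,0,255,0,0,0,0,255,0,0,0,0,255,0,0,0,0,255,0,0,0,0,255,0,0,0,0,255,0,0,0,0,255,0,0,0,0,255,0,0,0,0,255,0,0,0,0]
}}

```text
time_s: 44.9
tcp_pos: [0.531, -0.0752, 0.1558]
ee_rot: [[-0.985, -0.0, -0.175], [0.175, -0.0, -0.985], [0.0, -1.0, 0.0]]
wrist_force: [-0.2, 0.3, -2.5]
gripper_width: 0.341
```

{"method": "play_rows", "body": {
  "deltas": [255,0,0,0,0,255,0,0,0,0,255,0,0,0,0,255,0,0,0,0,255,0,0,0,0,255,0,0,0,0,255,0,0,0,0,255,0,0,0,0,255,0,0,0,0,255,0,0,0,0]
}}

```text
time_s: 45.9
tcp_pos: [0.531, -0.0752, 0.1557]
ee_rot: [[-0.985, -0.0, -0.175], [0.175, -0.0, -0.985], [0.0, -1.0, 0.0]]
wrist_force: [0.2, -0.1, -2.1]
gripper_width: 0.34
```

```bash
python3 - <<'E'
from h import *
s=state();R=s["ee_rot"]
d=np.array([.5278,.3579])-s["tcp_pos"][:2]
print("tx,tz",1000*d@R[:2,0],1000*d@R[:2,2])
t=cap("top")
a=t["img"][235:310,90:180]; cv2.imwrite("pics/d1.png",cv2.resize(a,None,fx=6,fy=6,interpolation=2))
E
```

```text
t 45.9 tcp [ 0.531  -0.0752  0.1557] toolx ang 169.93 grip 0.34 F [ 0.2 -0.1 -2.1]
tx,tz 78.87072106228425 -425.86285799989173
```

View pics/d1.png

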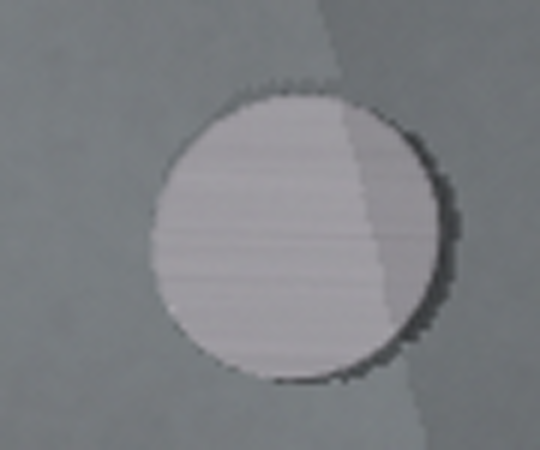

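```bash
python3 - <<'E'
from h import *
t=cap("top"); print(unproj(t,[(138.9,274.1)],.006))
E
```

```text
[[0.53475117 0.3514722  0.006     ]]
```

{"method": "play_rows", "body": {
  "deltas": [255,10,-20,0,0,255,20,-15,-10,0,255,15,0,-25,0,255,5,0,-36,0,255,4,0,-40,0,255,4,0,-40,0,255,4,0,-40,0,255,4,0,-40,0,255,4,0,-40,0,255,4,0,-40,0]
}}

```text
time_s: 47.0
tcp_pos: [0.5123, 0.2457, 0.1908]
ee_rot: [[-0.985, 0.0, -0.175], [0.175, 0.0, -0.985], [-0.0, -1.0, -0.0]]
wrist_force: [0.2, -0.8, -2.6]
gripper_width: 0.343
```

{"method": "play_rows", "body": {
  "deltas": [255,2,0,-36,0,255,2,0,-30,0,255,1,0,-25,0,255,0,0,-15,0,255,0,0,-6,0,255,0,0,-2,0,255,0,0,0,0,255,0,0,0,0,255,0,0,0,0,255,0,0,0,0]
}}

```text
time_s: 48.0
tcp_pos: [0.5276, 0.3565, 0.191]
ee_rot: [[-0.984, 0.0, -0.176], [0.176, 0.0, -0.984], [-0.0, -1.0, -0.0]]
wrist_force: [1.2, -0.8, -2.6]
gripper_width: 0.342
```

```bash
python3 - <<'E'
from h import *
s=state();R=s["ee_rot"]
d=np.array([.5278,.3579])-s["tcp_pos"][:2]
print("tx,tz",1000*d@R[:2,0],1000*d@R[:2,2])
t=cap("top");w=cap("wrist")
for n,X in dict(c1=(.6443,.096,.04),c2=(.633,-.0084,.04),c3=(.6179,-.1631,.04),c4=(.6236,-.091,.04)).items():
    a=spot(t,X); print(n,a and unproj(t,[a[1]],.04)[0])
cv2.imwrite("pics/w10.png",w["img"]);cv2.imwrite("pics/s10.png",cap("scene")["img"])
E
```

```text
t 48.0 tcp [0.5276 0.3565 0.191 ] toolx ang 169.89 grip 0.342 F [ 1.2 -0.8 -2.6]
tx,tz 0.05118474482294251 -1.4529927056701417
c1 [0.64441697 0.09516994 0.04      ]
c2 [ 0.63294299 -0.00934933  0.04      ]
c3 [ 0.61794517 -0.16398063  0.04      ]
c4 [ 0.62357664 -0.09187941  0.04      ]
```

View pics/s10.png

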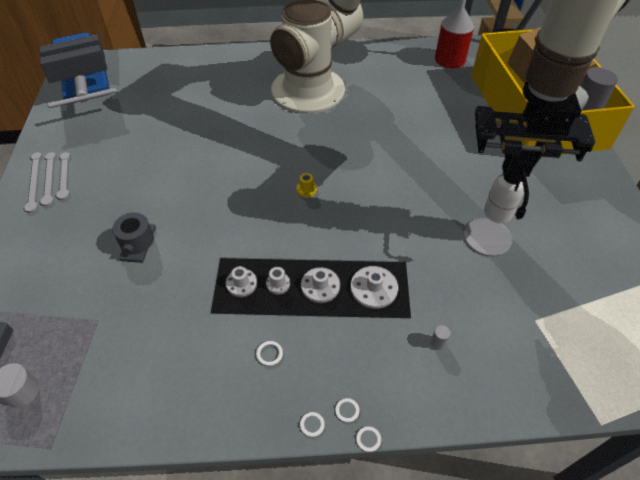

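{"method": "play_rows", "body": {
  "deltas": [255,-6,5,3,0,255,0,20,0,0,255,0,20,0,0,255,0,10,0,0,255,0,5,0,0,255,0,2,0,0,255,0,0,0,0,255,0,0,0,0,255,0,0,0,0,255,0,0,0,0]
}}

```text
time_s: 49.15
tcp_pos: [0.5331, 0.3533, 0.1294]
ee_rot: [[-0.985, 0.001, -0.175], [0.175, 0.001, -0.985], [-0.001, -1.0, -0.001]]
wrist_force: [-0.2, 0.2, -2.1]
gripper_width: 0.343
```

{"method": "play_rows", "body": {
  "deltas": [255,0,1,0,0,255,0,0.5,0,0,255,0,0.5,0,0,255,0,0,0,0,255,0,0,0,0,255,0,0,0,0,255,0,0,0,0,255,0,0,0,0,255,0,0,0,0,255,0,0,0,0]
}}

```text
time_s: 50.15
tcp_pos: [0.5329, 0.3531, 0.1268]
ee_rot: [[-0.985, 0.0, -0.175], [0.175, 0.0, -0.985], [-0.0, -1.0, -0.0]]
wrist_force: [0.4, 0.2, -3.0]
gripper_width: 0.343
```

{"method": "play_rows", "body": {
  "deltas": [255,0,0.5,0,0,255,0,0,0,0,255,0,0.5,0,0,255,0,0,0,0,255,0,0.5,0,0,255,0,0,0,0,255,0,0,0,0,255,0,0,0,0,255,0,0,0,0,255,0,0,0,0]
}}

```text
time_s: 51.15
tcp_pos: [0.5329, 0.3531, 0.1253]
ee_rot: [[-0.985, 0.0, -0.175], [0.175, 0.0, -0.985], [-0.0, -1.0, -0.0]]
wrist_force: [-0.7, -0.2, -3.2]
gripper_width: 0.343
```

{"method": "play_rows", "body": {
  "deltas": [255,0,0.4,0,0,255,0,0,0,0,255,0,0.4,0,0,255,0,0,0,0,255,0,0,0,0,255,0,0,0,0,255,0,0,0,0,255,0,0,0,0,255,0,0,0,0,255,0,0,0,0]
}}

```text
time_s: 52.15
tcp_pos: [0.5329, 0.3531, 0.1245]
ee_rot: [[-0.985, 0.0, -0.175], [0.175, 0.0, -0.985], [-0.0, -1.0, -0.0]]
wrist_force: [0.0, 0.6, -3.8]
gripper_width: 0.346
```

{"method": "play_rows", "body": {
  "deltas": [255,0,0.5,0,0,255,0,0,0,0,255,0,0.5,0,0,255,0,0,0,0,255,0,0,0,0,255,0,0,0,0,255,0,0,0,0,255,0,0,0,0,255,0,0,0,0,255,0,0,0,0]
}}

```text
time_s: 53.15
tcp_pos: [0.533, 0.3531, 0.1238]
ee_rot: [[-0.985, 0.0, -0.175], [0.175, 0.0, -0.985], [-0.0, -1.0, -0.0]]
wrist_force: [-1.2, 0.3, 2.1]
gripper_width: 0.346
```

```bash
python3 - <<'E'
from h import *
state()
s=cap("scene"); cv2.imwrite("pics/s11.png",cv2.resize(s["img"][160:270,440:560],None,fx=5,fy=5,interpolation=2))
E
```

```text
t 53.15 tcp [0.533  0.3531 0.1238] toolx ang 169.94 grip 0.346 F [-1.2  0.3  2.1]
```

View pics/s11.png

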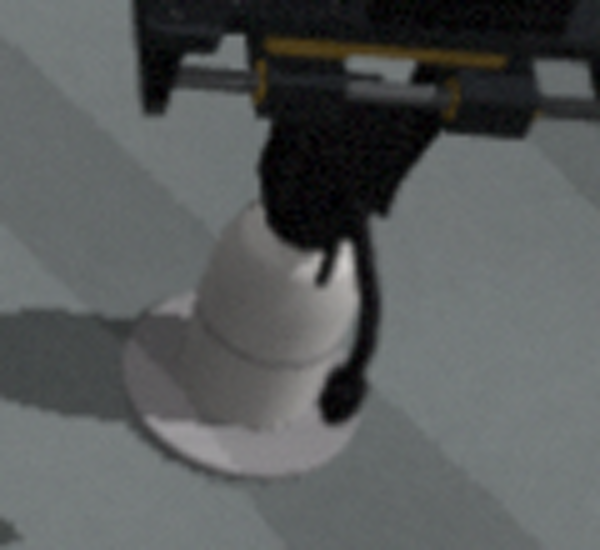

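{"method": "play_rows", "body": {
  "deltas": [130,0,0,0,0,100,0,0,0,0,80,0,0,0,0,80,0,0,0,0,80,0,0,0,0,80,0,-10,0,0,80,0,-30,0,0,80,0,-40,0,0,80,0,-40,0,0,80,0,-40,0,0]
}}

```text
time_s: 54.2
tcp_pos: [0.5329, 0.3529, 0.2861]
ee_rot: [[-0.985, 0.001, -0.175], [0.175, 0.001, -0.985], [-0.001, -1.0, -0.001]]
wrist_force: [-0.1, 0.8, 0.3]
gripper_width: 0.686
```

{"method": "play_rows", "body": {
  "deltas": [80,40,0,0,0,80,40,0,0,0,80,30,0,-10,0,80,0,0,-10,0,80,0,0,0,0,80,0,0,0,0,80,0,0,0,0,80,0,0,0,0,80,0,0,0,0,80,0,0,0,0]
}}

```text
time_s: 55.2
tcp_pos: [0.4284, 0.3917, 0.2833]
ee_rot: [[-0.984, -0.0, -0.176], [0.176, -0.0, -0.984], [0.0, -1.0, 0.0]]
wrist_force: [0.2, 0.4, 0.1]
gripper_width: 0.682
```

```bash
python3 chk.py; python3 - <<'E'
from h import *
c=cap("wrist");cv2.imwrite("pics/w12.png",c["img"])
E
```

```text
t 55.2 tcp [0.4284 0.3917 0.2833] toolx ang 169.89 grip 0.682 F [0.2 0.4 0.1]
c1 [array([0.6444, 0.0952]), array([0.6443, 0.0966]), None]
c2 [array([ 0.6329, -0.0094]), array([ 0.6329, -0.0076]), None]
c3 [array([ 0.6179, -0.164 ]), array([ 0.6178, -0.1623]), None]
c4 [array([ 0.6236, -0.0919]), array([ 0.6236, -0.0902]), None]
nozzle est [0.521  0.3772 0.2589]
```

View pics/tp.png

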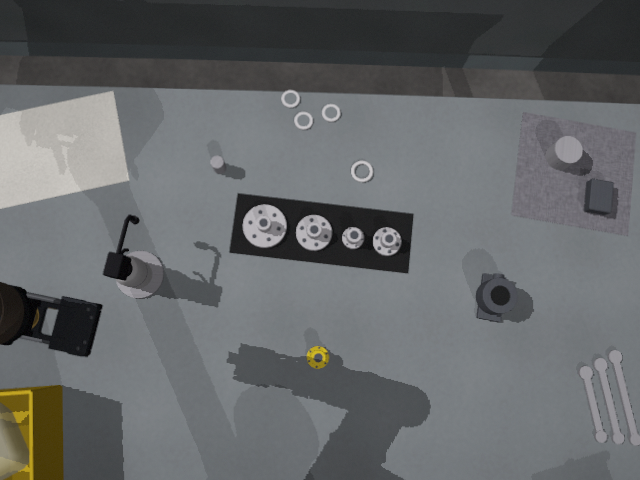

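View pics/scn.png

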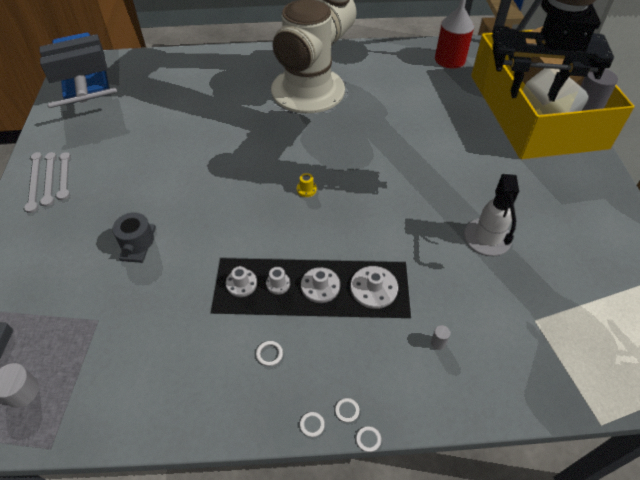

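```bash
python3 -c "
from station import r
print(r.finish_job())"
```

```text
the job is handed in; nothing more can be done
None
```

I slid all four covers flat onto the mat, sprayed them from largest to smallest, stood the bottle back on its dish and handed the job in at about 55 s of robot time.

- **Sliding:** I gripped each cover by its boss and slid it along the bench with a light downward press. I left the yellow look-alike alone.
- **Spraying:** Each cover got at least 3.5 s with the nozzle about 9 cm above its boss, by my estimate from the gripper height. The first hold on cover1 was 2 to 5 mm off centre, so I shifted and held over cover1 again before going on. On cover3 I moved the nozzle 2 mm. For covers 3 and 4, and mostly for cover2, only the scene camera could see the nozzle. There it sat within about 2 mm of the boss axis.
- **Bottle:** It touched down on the dish about 2 mm from centre by my estimate, and the pictures show it upright and clear of the rim.

In the last pictures, all four covers were wholly on the mat and the other parts looked undisturbed. The top and scene cameras disagreed by about 1.5 mm in y, so I used the average. I saw no cover get knocked aside.

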